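# Clamp the whetstone in its holder

### The job

Get the sharpening stone ready for use: take it off the sloping drying stand and lay it lengthwise in the metal holder, flat on both parallels, centred and with its end against the fixed jaw. Only then slide the other jaw up and press it firmly against the stone, so that no gap is left at either end, and let go. Leave everything else on the worktop where it is.

Things in the scene. Friction and masses are not known exactly. Their poses are not given: they have to be found in the camera images.
- whetstone: grey sharpening stone, a plain block 150 x 56 x 26 mm (its own x, y, z), 0.36 to 0.59 kg; origin at the centre of the block; z is the normal of its upper large face, x runs along its length. At the start it lies on the sloping stand, so its x axis rises at 30 degrees.
- holder: fixed metal whetstone holder (a long low vise), base 300 x 84 mm, top 14 mm high. Origin: centre of the base on the worktop; x points from the sliding jaw to the fixed jaw. Two steel parallels along x at y = +-18 mm, 10 mm wide, tops at z = 30 mm; no walls beside them. Stone seated on both, against the fixed jaw: its centre at x = 40, y = 0, z = 43 mm, its length along x.
- fixed_face (a point): middle of the fixed jaw's gripping face, 115 mm from the holder's origin along x, 31 mm above the worktop; face 66 mm wide, jaw top 46 mm high; axes as the holder's
- sliding_jaw: sliding jaw of the holder; origin at worktop height under the middle of its gripping face, axes as the holder's. Slides only along the holder's x, about 6 N friction, stays where left. Opening between the jaws = 115 mm - its x in the holder's frame: 175 to 204 mm at the start (limit 206), 150 when closed on the stone. Block 43 mm long behind the face, 76 wide, top 46 mm high.
- tab_top (a point): top centre of the upright black finger tab on the sliding jaw, 106 mm above the worktop, 36 mm behind that jaw's gripping face; the tab is 14 mm thick along the holder's x, 44 mm wide, and stands free from 46 to 106 mm height: pinch it from above or push it
- stand: fixed wooden drying stand, 100 x 170 mm foot, on which the stone lies at the start; origin at the centre of the foot on the worktop. Its 40 mm wide board slopes up towards the stand's -y at 30 degrees, with a lip 12 mm high at the low end (y = +75 mm) against which the stone's lower end rests; the stone overhangs the board by about 8 mm on both long sides.
- cabinet_corner (a point): lower near left corner of the wall cabinet's door, which hangs over the back of the worktop 433 mm above it (fixed). From here its front runs to the right and away from the robot: from x = 0.56, y = 0.12 to x = 0.72, y = -0.46 m. Keep wrist and arm clear of it
- garlic: bystander: bulb of garlic, about 53 mm across and 53 mm high; origin at the centre of its underside
- bean_tin: bystander: low round food tin, 76 mm diameter, 58 mm high; origin at the centre of its underside
- mug: bystander: plain mug, 78 mm diameter, 101 mm high, 108 mm over the handle; origin at the centre of its underside
- spice_jar: bystander: small upright spice jar with a cap, 42 mm diameter, 96 mm high; origin at the centre of its underside
- butter_block: bystander: wrapped butter block, 73 x 102 x 37 mm high; origin at the centre of its underside
- kitchen_timer: bystander: round kitchen timer, 67 mm diameter, 50 mm high; origin at the centre of its underside

How it is judged:
By the outcome, as a careful person would: the job done as asked, in the order asked, and still so for the second after the job is handed in, with the robot touching nothing.
It also fails if it takes over 58 s, if anything falls off the work surface, if the arm or the gripper's body presses on something with over 40 N, if the wrist force passes 120 N, or if a joint passes its speed limit or range.

### The arm

A 6-joint arm with a two-finger parallel gripper is mounted at the origin on a cart in front of the work surface, level with it; the furniture and walls round the work are solid. World frame = base frame: x ahead of the robot, y to its left, z up, the work surface at z = 0. Lengths are in m, angles in rad, forces in N, time in s.
With the tool pointing down it reaches from about 0.3 to 1 m from the base axis. Payload 5.1 kg.
Tool frame: the origin (TCP) lies midway between the tips of the shut fingers; the grasp point (between the pads) lies robot.grip_point_offset behind it (robot.grip_point_offset is the distance from the TCP to the grasp point, in m); z points along the fingers, x is the direction in which the jaws open and shut, and the axes are right-handed (so a half turn about z gives the same grasp; the last joint's range is limited). The gripper opens to 95 mm and grips with 3 to 60 N. Pads are 20 mm wide; open, the fingers measure 119 mm over their backs; the gripper's body (75 mm by 180 mm) begins 59 mm behind the grasp point.
Start: joints at [1.058, 0.124, 1.65, -0, 1.367, -0.083], TCP at [0.271, 0.591, 0.215] pointing down, gripper open.
Joint ranges: [-2.61, 2.61], [-1.02, 2.33], [0.03, 2.71], [-1.35, 4.49], [0.32, 2.68], [-2.91, 2.91]. Speed limits (rad/s): [2.57, 2.57, 3.14, 3.14, 3.14, 3.14].

### API

Orientations are given as a unit quaternion [w, x, y, z].
In Python, from plant import robot gives the robot as it stands. The module is installed in compiled form; this text tells all that it offers.
- The arm moves only by the shell command python3 -m handwheel 'ROWS' [OPENING]. ROWS is JSON, a list of rows, each an object with "offset": the shift along the tool's x, y, z in mm, a list of three; "yaw": the turn about the tool's z in rad. A call has 1 to 8 rows; each row shifts and turns the commanded pose from where the row before left it, along the tool's axes as they then stand; what a row does not reach is not made up. A row lasts 1/8 s, in which the tool goes at most 62.5 mm and 10.7 degrees, less where a joint would pass 70% of its speed; a pose out of reach is approached as far as the arm can. A call with a gripper value outside its range is refused whole. OPENING is the opening, from 0 (shut) to 1 (fully open), set as the call begins (- or left out, the last holds). The fingers move at their own pace and stop on an object; the grip force is fixed at half the most. Time passes only in rows, so rows that do not move let the fingers close. It gives the time, the measured TCP pose, the force and the opening at its end, in the units of the state.
- robot.state(): the state, without advancing time (a new reading comes with each control period).
- robot.capture(name): name is "side" or "top"; returns a dict with "image" (420x560x3 uint8, red, green, blue), "fovy" (degrees; the focal length in pixels is half the picture's height over the tangent of half this angle, whatever the lens; pixels are square), "cx", "cy" (the principal point, pixels), "T" (4x4, takes a point from camera to world coordinates). Camera axes: x right, y up, looking along -z (the intrinsics and any distortion apply to the point x, -y, -z); pixel columns grow to the right and rows downward; lengths in m; the calibration is good to about 2 mm. A picture is of the moment at which its call begins. There is no depth.
- robot.hand_in(): hands the job in, once; it reports no verdict.
Trained networks look in a picture, given as the dict that the camera call returned (one of the last four; its "shot" number tells which), for a name from the list of things; names that differ only in an ending like _2 or _b are one class to them, and where a whole thing is asked for, a point or a joint stands for the part that bears it (a point fixed in the world has none). Each returns a list of dicts, best first, with "p" (0 to 1); they miss things now and then, are a little off and sometimes report something else, mostly with a low value. They report only what shows in the picture. A call takes as long as a camera call.
- robot.trace(thing, picture): "region" (420x560 bool, what is visible of it).
- robot.landmark_of(thing, picture): "location" ([x, y, z] in m, in world coordinates, good to about 4 mm: a listed point, or the origin of a listed thing).
The state is a dict: "t": time; "qpos": joint angles; "joint_vel": joint speeds; "joint_torque": joint torques, N m; "eef_pos": TCP position; "orientation": TCP orientation; "ft_force": force on the tool from outside, world axes, zero at the start; "torque": the same for the moment, N m; "width": finger opening in m.
Only numpy, scipy, OpenCV 4.12 (cv2) and the standard library are available. Lean on these libraries where they do the work, as an engineer would, in place of code of your own. Each camera call takes 0.05 s, during which the arm holds its last target.

## Working session

There is one attempt and no reset: what is moved stays moved. The work goes in short steps, Python scripts to look and compute and a shell command to move; the robot and the scene stay as the last step left them, time stands still between calls to the robot, and variables do not carry over. Pictures are saved under pics/ and viewed, and the job is handed in when it is done.

```bash
mkdir -p pics; ls; python3 - <<'E'
from plant import robot
import cv2
print(robot.grip_point_offset, robot.state())
for n in("side","top"):
    c=robot.capture(n); cv2.imwrite(f"pics/{n}0.png",c["image"][:,:,::-1]); print({k:v for k,v in c.items() if k!="image"})
    for th in["whetstone","holder","fixed_face","sliding_jaw","tab_top","stand","cabinet_corner","garlic","bean_tin","mug","spice_jar","butter_block","kitchen_timer"]:
        for d in robot.landmark_of(th,c)[:2]: print(th,round(d["p"],2),d["location"])
E
```

```text
pics
0.0188 {'t': 0.0, 'qpos': array([ 1.05843308e+00,  1.24518079e-01,  1.65165288e+00, -1.43634479e-05,
        1.36751498e+00, -8.26207831e-02]), 'joint_vel': array([-0.00113826, -0.00155907, -0.00064825,  0.0013626 ,  0.00103415,
       -0.00139212]), 'joint_torque': array([ 2.14902087e-03, -4.17591441e+01, -3.59934676e+01,  7.76615250e-02,
        4.92710865e-02, -1.73081498e-04]), 'eef_pos': array([0.2705411 , 0.59031764, 0.21339115]), 'orientation': array([ 4.96853103e-04,  8.41615261e-01,  5.40076530e-01, -9.21217946e-04]), 'ft_force': array([0.29306654, 0.6400075 , 0.45306287]), 'torque': array([ 0.0079263 ,  0.00806004, -0.0021525 ]), 'width': 0.09550664311395617}
{'fovy': 43.08256341396174, 'cx': 274.75503042905166, 'cy': 211.21217485886254, 'T': array([[ 0.95007722,  0.13520737, -0.28119788,  0.01819842],
       [-0.31131389,  0.47115517, -0.82528569, -1.50460399],
       [ 0.02090313,  0.87162593,  0.48972573,  1.13512629],
       [ 0.        ,  0.        ,  0.        ,  1.        ]]), 'shot': 1}
whetstone 0.48 [0.5233, 0.2099, 0.0755]
holder 0.71 [0.455, -0.1693, -0.002
[... 850 characters left out ...]
0399159,  1.6227298 ],
       [ 0.        ,  0.        ,  0.        ,  1.        ]]), 'shot': 2}
whetstone 0.68 [0.5252, 0.2078, 0.0751]
holder 0.91 [0.4574, -0.1659, 0.0021]
holder 0.49 [0.384, 0.0046, -0.0009]
fixed_face 0.83 [0.4237, -0.0525, 0.0321]
sliding_jaw 0.75 [0.4754, -0.2429, 0.0028]
tab_top 0.6 [0.4814, -0.2769, 0.1062]
stand 0.6 [0.5281, 0.1926, 0.0022]
cabinet_corner 0.87 [0.5555, 0.1235, 0.4325]
cabinet_corner 0.16 [0.4634, -0.4824, -0.0015]
garlic 0.71 [0.3851, 0.0032, 0.0018]
bean_tin 0.62 [0.6376, 0.0196, 0.002]
mug 0.93 [0.5781, 0.4331, -0.0019]
spice_jar 0.51 [0.6776, 0.2734, 0.003]
butter_block 0.73 [0.4647, -0.4822, -0.0033]
kitchen_timer 0.63 [0.6802, -0.2417, 0.0014]
```

View pics/side0.png

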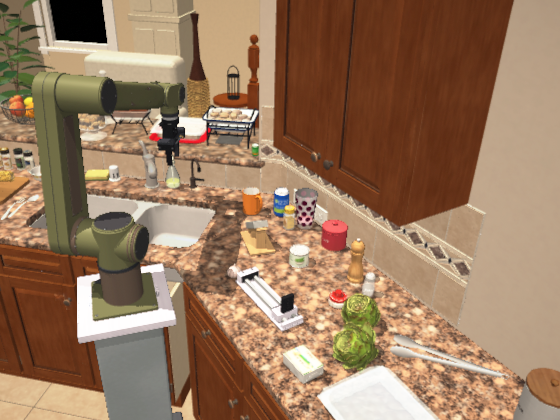

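View pics/top0.png

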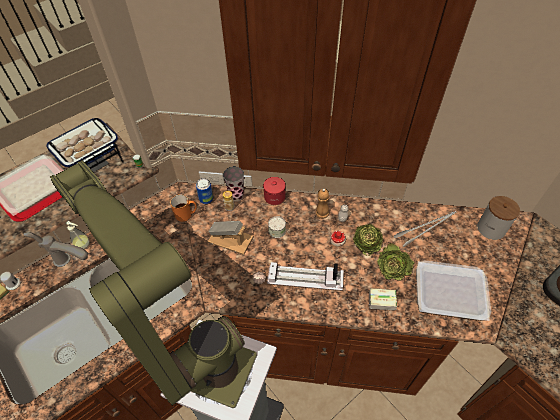

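```bash
python3 - <<'E'
import cv2
a=cv2.imread("pics/side0.png");b=cv2.imread("pics/top0.png")
cv2.imwrite("pics/side0c.png",cv2.resize(a[190:340,210:380],None,fx=4,fy=4,interpolation=cv2.INTER_CUBIC)[:600])
cv2.imwrite("pics/top0c.png",cv2.resize(b[200:310,190:360],None,fx=4.6,fy=4.6,interpolation=cv2.INTER_CUBIC))
E
```

```text
(no output)
```

View pics/side0c.png

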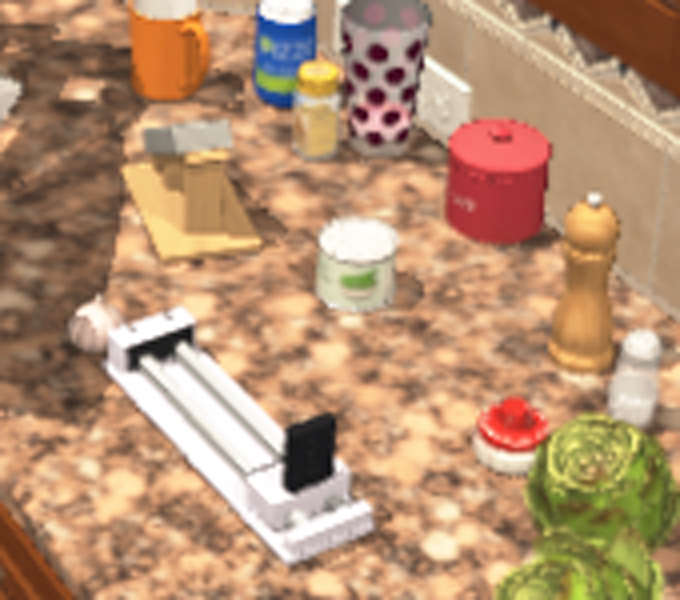

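View pics/top0c.png

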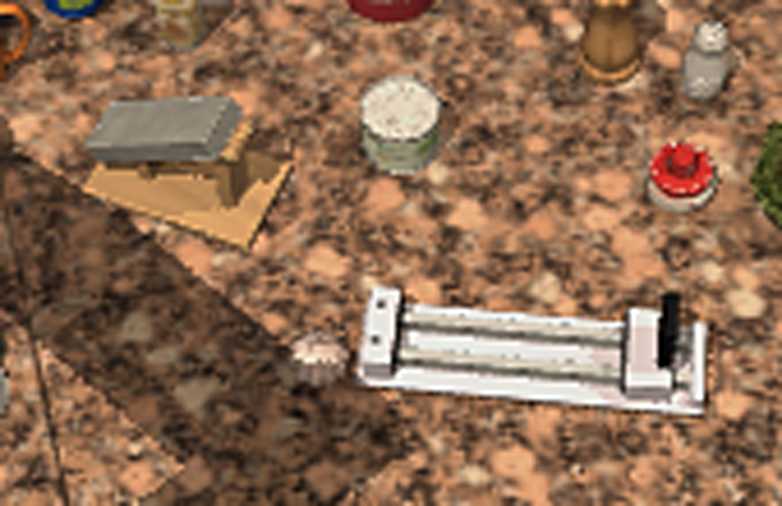

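```bash
cat > h.py <<'E'
import numpy as np, cv2, itertools
from scipy.optimize import minimize
def proj(P,c):
    T=c["T"];f=210/np.tan(np.radians(c["fovy"])/2)
    p=(np.asarray(P)-T[:3,3])@T[:3,:3]
    return np.c_[c["cx"]+f*p[:,0]/-p[:,2], c["cy"]-f*p[:,1]/-p[:,2]]
def box(sx,sy,sz): return np.array(list(itertools.product((-sx/2,sx/2),(-sy/2,sy/2),(-sz/2,sz/2))))
def pose(P,x,y,z,yaw,pitch):
    # pitch>0: x axis rises
    c,s=np.cos(pitch),np.sin(pitch);Ry=np.array([[c,0,-s],[0,1,0],[s,0,c]])
    c,s=np.cos(yaw),np.sin(yaw);Rz=np.array([[c,-s,0],[s,c,0],[0,0,1]])
    return P@(Rz@Ry).T+[x,y,z]
S=8
def hull_mask(P,c,off=(0,0)):
    q=(proj(P,c)+0.5)*S
    m=np.zeros((420,560),np.uint8); # antialias by supersampling crop
    lo=np.floor(q.min(0)/S).astype(int)-2;hi=np.ceil(q.max(0)/S).astype(int)+2
    w=np.zeros(((hi[1]-lo[1])*S,(hi[0]-lo[0])*S),np.uint8)
    h=cv2.convexHull((q-lo*S).astype(np.float32)).astype(np.int32)
    cv2.fillConvexPoly(w,h,255)
    out=np.zeros((420,560),np.float32)
    out[lo[1]:hi[1],lo[0]:hi[0]]=cv2.resize(w,(hi[0]-lo[0],hi[1]-lo[1]),interpolation=cv2.INTER_AREA)/255.
    return out
def fit_stone(views,p0,pitch=None):
    B=box(.150,.056,.026)
    def cost(p):
        P=pose(B,*p[:4],pitch if pitch is not None else p[4]); e=0
        for c,m in views:
            h=hull_mask(P,c); e+=np.abs(h-m).sum()/m.sum()
        return e
    best=None
    for dy in (-.15,0,.15):
        q=np.array(p0,float);q[3]+=dy
        sim=[q]+[q+np.eye(len(q))[i]*([.01,.01,.01,.15,.1][i]) for i in range(len(q))]
        r=minimize(cost,q,method="Nelder-Mead",options=dict(initial_simplex=sim,xatol=1e-5,fatol=1e-5,maxiter=600))
        if best is None or r.fun<best.fun:best=r
    return best
def outline(img,P,c,col):
    h=cv2.convexHull(proj(P,c).astype(np.float32)); cv2.polylines(img,[np.round((h)*1).astype(int)],True,col,1)
E
python3 - <<'E'
from h import *
from plant import robot
import pickle
V=[];
for n in("side","top"):
    c=robot.capture(n)
    d=robot.trace("whetstone",c); print(n,[(round(x["p"],2),int(x["region"].sum())) for x in d])
    V.append((c,d[0]["region"].astype(np.float32)))
    s=robot.trace("stand",c); print(n,[(round(x["p"],2),int(x["region"].sum())) for x in s])
    for k in range(2):
        for th in("stand","whetstone"):
            for e in robot.landmark_of(th,c)[:1]: print(th,e["p"],e["location"])
pickle.dump(V,open("v0.pkl","wb"))
for w in (V,V[:1],V[1:]):
    r=fit_stone(w,[.524,.209,.0755,-1.9],np.radians(30)); print(r.x,r.fun)
r=fit_stone(V,[.524,.209,.0755,-1.9],np.radians(30))
for (c,m),n in zip(V,"st"):
    im=c["image"][:,:,::-1].copy(); y,x=np.nonzero(m); im[m>0]=(im[m>0]*.5+[127,0,0])
    f=5;y0,x0=int(y.mean())-50,int(x.mean())-75
    cr=cv2.resize(im[y0:y0+100,x0:x0+150],None,fx=f,fy=f,interpolation=cv2.INTER_NEAREST)
    P=pose(box(.15,.056,.026),*r.x,np.radians(30)); q=(proj(P,c)+.5-[x0,y0])*f
    for i in range(8):
        for j in range(i):
            if bin(i^j).count("1")==1: cv2.line(cr,*[tuple(int(v) for v in q[k]) for k in(i,j)],(0,0,255),1)
    cv2.imwrite(f"pics/fit_{n}.png",cr)
E
```

```text
side [(0.65, 164), (0.5, 420)]
side [(0.86, 695)]
stand 0.93 [0.5218, 0.1879, 0.0012]
stand 0.93 [0.5218, 0.1879, 0.0012]
top [(0.95, 367)]
top [(0.82, 628)]
stand 0.85 [0.5299, 0.1924, -0.001]
whetstone 0.84 [0.5236, 0.2082, 0.079]
stand 0.85 [0.5299, 0.1924, -0.001]
whetstone 0.84 [0.5236, 0.2082, 0.079]
[ 0.53002768  0.21712174  0.06639638 -1.61058638] 0.26834383606910706
[ 0.52653315  0.20886291  0.0718537  -1.62418839] 0.08931133151054382
[ 0.52958547  0.21025068  0.07454146 -1.66352438] 0.1490837186574936
```

```bash
python3 -c "
import cv2,numpy as np
a=cv2.imread('pics/fit_s.png');b=cv2.imread('pics/fit_t.png');cv2.imwrite('pics/fit.png',cv2.resize(np.vstack([a,b]),(450,600)))"
```

```text
(no output)
```

View pics/fit_s.png

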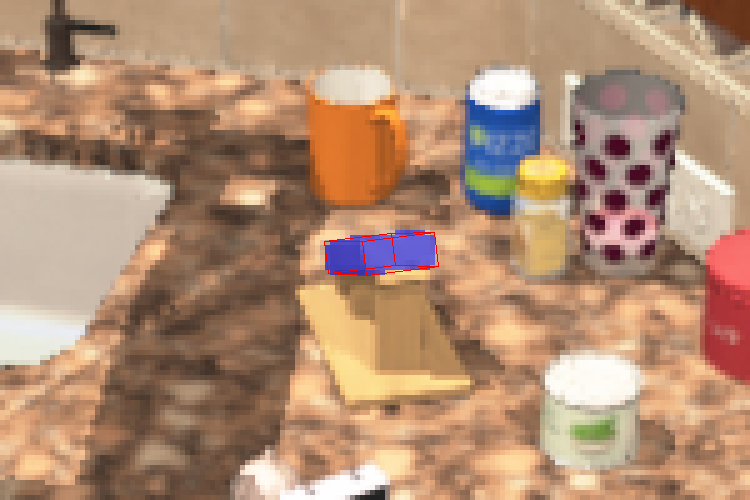

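View pics/fit_t.png

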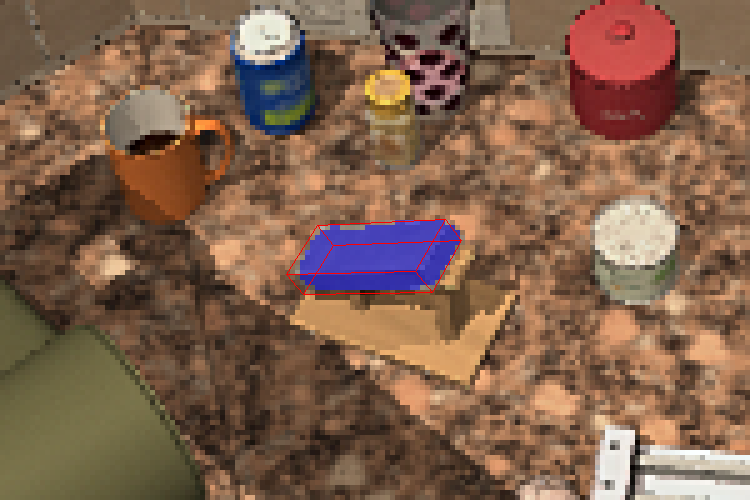

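```bash
cat >> h.py <<'E'
def back(uv,c,z):
    T=c["T"];f=210/np.tan(np.radians(c["fovy"])/2)
    d=T[:3,:3]@np.array([(uv[0]-c["cx"])/f,-(uv[1]-c["cy"])/f,-1]); o=T[:3,3]
    return o+d*(z-o[2])/d[2]
E
python3 - <<'E'
from h import *
import pickle
V=pickle.load(open("v0.pkl","rb"))
for (c,m),pts in zip(V,([(300,290),(345,403),(470,382)],[(290,323),(472,383),(518,293)])):
    y,x=np.nonzero(m);o=np.array([int(x.mean())-75,int(y.mean())-50])
    for z in(.0,.012):
        W=[back(np.array(p)/5+o-.5,c,z)[:2] for p in pts]
        print(z,np.round(W,4).tolist(),[np.round([np.linalg.norm(b-a),np.degrees(np.arctan2(*(b-a)[::-1]))],3) for a,b in zip(W,W[1:])])
B=box(.15,.056,.026)
for i,(c,m) in enumerate(V):
  for yaw in np.arange(-2.1,-1.2,.1):
    r=minimize(lambda p:np.abs(hull_mask(pose(B,p[0],p[1],.0755,yaw,np.pi/6),c)-m).sum()/m.sum(),[.525,.21],method="Nelder-Mead",options=dict(initial_simplex=[[.525,.21],[.535,.21],[.525,.22]]))
    print(i,round(yaw,2),r.x.round(4),round(r.fun,3))
E
```

```text
0.0 [[0.4834, 0.2866], [0.4739, 0.1184], [0.5742, 0.119]] [array([  0.169, -93.235]), array([0.1  , 0.391])]
0.012 [[0.4785, 0.2677], [0.4691, 0.1012], [0.5683, 0.1019]] [array([  0.167, -93.235]), array([0.099, 0.391])]
0.0 [[0.4836, 0.2819], [0.4814, 0.1114], [0.5795, 0.11]] [array([  0.171, -90.738]), array([ 0.098, -0.819])]
0.012 [[0.4769, 0.2769], [0.4748, 0.1076], [0.5721, 0.1062]] [array([  0.169, -90.738]), array([ 0.097, -0.819])]
0 -2.1 [0.5275 0.2017] 0.271
0 -2.0 [0.5296 0.2015] 0.278
0 -1.9 [0.5337 0.202 ] 0.346
0 -1.8 [0.5317 0.2028] 0.288
0 -1.7 [0.5253 0.2024] 0.161
0 -1.6 [0.5246 0.2035] 0.105
0 -1.5 [0.528  0.2035] 0.234
0 -1.4 [0.5271 0.2026] 0.394
0 -1.3 [0.534  0.2052] 0.55
1 -2.1 [0.5299 0.2108] 0.463
1 -2.0 [0.527  0.2122] 0.387
1 -1.9 [0.5273 0.2121] 0.313
1 -1.8 [0.5291 0.2119] 0.234
1 -1.7 [0.528  0.2113] 0.162
1 -1.6 [0.5268 0.2123] 0.176
1 -1.5 [0.5253 0.2109] 0.225
1 -1.4 [0.5254 0.2097] 0.288
1 -1.3 [0.5247 0.2093] 0.37
```

```bash
python3 - <<'E'
from h import *
import pickle
V=pickle.load(open("v0.pkl","rb"))
for (c,m),pts,s,o in zip(V,([(107,368),(291,561),(374,521)],[(360,385),(703,413)]),(4,4.6),((210,190),(190,200))):
    W=[back(np.array(p)/s+np.array(o)-.5,c,0)[:2] for p in pts]
    print(np.round(W,4).tolist(),[np.round([np.linalg.norm(b-a),np.degrees(np.arctan2(*(a-b)[::-1]))],3) for a,b in zip(W,W[1:])])
# overlay of holder model
th=np.radians(105);O=np.array([.4555,-.165]);u=np.array([np.cos(th),np.sin(th)]);v=np.array([-u[1],u[0]])
for (c,m),n,s,o in zip(V,"st",(4,4.6),((210,190),(190,200))):
    im=c["image"][:,:,::-1]; cr=cv2.resize(im[o[1]:o[1]+130,o[0]:o[0]+170],None,fx=s,fy=s,interpolation=cv2.INTER_CUBIC)
    def poly(L,col):
        P=[np.r_[O+a*u+b*v,z] for a,b,z in L]; q=(proj(P,c)+.5-o)*s; cv2.polylines(cr,[q.astype(int)],True,col,1)
    R=lambda x0,x1,y0,y1,z:[(x0,y0,z),(x1,y0,z),(x1,y1,z),(x0,y1,z)]
    poly(R(-.15,.15,-.042,.042,0),(0,0,255));poly(R(-.15,.15,-.042,.042,.014),(0,255,0))
    poly([(.115,-.033,.016),(.115,.033,.016),(.115,.033,.046),(.115,-.033,.046)],(255,0,0))
    for y in(-.018,.018):poly(R(-.08,.115,y-.005,y+.005,.03),(255,255,0))
    cv2.imwrite(f"pics/hol_{n}.png",cr[:600])
E
```

```text
[[0.3824, -0.0341], [0.4573, -0.3159], [0.5361, -0.2908]] [array([  0.292, 104.882]), array([ 8.3000e-02, -1.6234e+02])]
[[0.3833, -0.0346], [0.4598, -0.3227]] [array([  0.298, 104.882])]
```

View pics/hol_s.png

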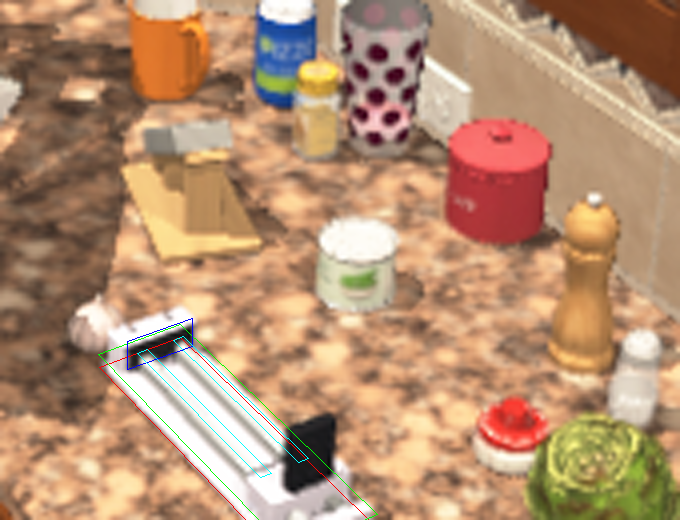

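View pics/hol_t.png

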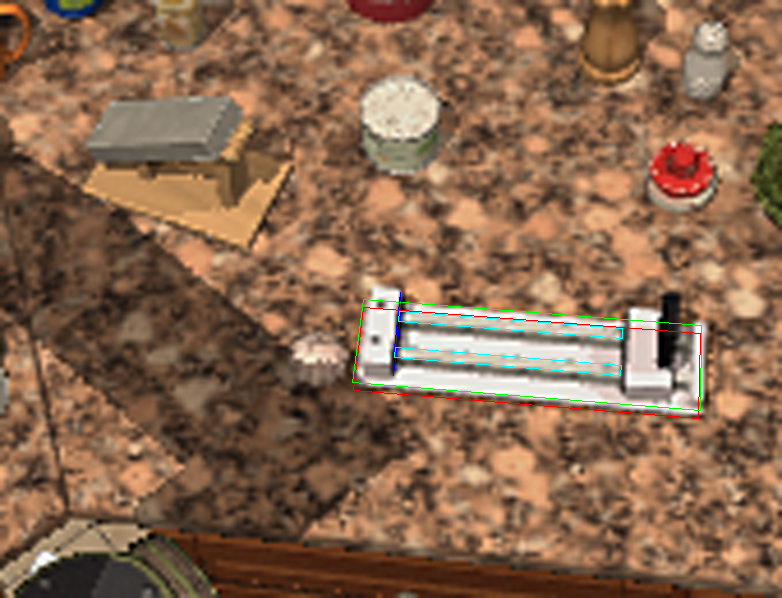

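```bash
cat >> h.py <<'E'
def holder_boxes(x,y,yaw,op):
    R=[((-.15,.15),.042,(0,.014)),((.115,.148),.033,(.014,.046)),((.115-op-.043,.115-op),.038,(.014,.046)),((.115-op-.043,.115-op-.029),.022,(.046,.106)),((-.1,.115),.023,(.014,.03)),((-.15,-.138),.033,(.014,.03))]
    u=np.array([np.cos(yaw),np.sin(yaw)]);v=np.array([-u[1],u[0]])
    return [np.array([np.r_[np.array([x,y])+a*u+b*v,z] for a in X for b in(-w,w) for z in Z]) for X,w,Z in R]
E
python3 - <<'E'
from h import *
from plant import robot
import pickle
V=[]
for n in("side","top"):
    c=robot.capture(n)
    d=robot.trace("holder",c); j=robot.trace("sliding_jaw",c)
    print(n,[(round(x["p"],2),int(x["region"].sum())) for x in d],[(round(x["p"],2),int(x["region"].sum())) for x in j])
    V.append((c,d[0]["region"],j[0]["region"]))
pickle.dump(V,open("v1.pkl","wb"))
ims=[]
for c,m,j in V:
    im=c["image"][:,:,::-1].copy(); im[m]=im[m]*.5+[127,0,0]; im[j]=im[j]*.5+[0,127,0]
    y,x=np.nonzero(m); y0,x0=int(y.mean())-40,int(x.mean())-65
    ims.append(cv2.resize(im[y0:y0+75,x0:x0+130],None,fx=4,fy=4,interpolation=cv2.INTER_NEAREST))
cv2.imwrite("pics/hm.png",np.vstack(ims))
def cost(p,vs):
    e=0
    for c,m,j in vs:
        h=np.max([hull_mask(b,c) for b in holder_boxes(*p)],0); t=(m|j).astype(float); e+=np.abs(h-t).sum()/t.sum()
    return e
for vs in(V,V[:1],V[1:]):
    q=np.array([.458,-.165,np.radians(105),.195]);sim=[q]+[q+np.eye(4)[i]*[.01,.01,.05,.01][i] for i in range(4)]
    r=minimize(cost,q,(vs,),method="Nelder-Mead",options=dict(initial_simplex=sim)); print(r.x.round(4),np.degrees(r.x[2]),r.fun)
E
```

```text
side [(0.66, 1901)] [(0.92, 458), (0.64, 165)]
top [(0.75, 1502)] [(0.63, 1492), (0.54, 237)]
[ 0.4557 -0.1684  1.8194  0.1928] 104.24611126524346 0.16681356561764019
[ 0.4539 -0.1697  1.8094  0.1946] 103.67110833458898 0.06956459099070772
[ 0.4579 -0.1677  1.8327  0.1932] 105.00719272617597 0.06894169675667357
```

View pics/hm.png

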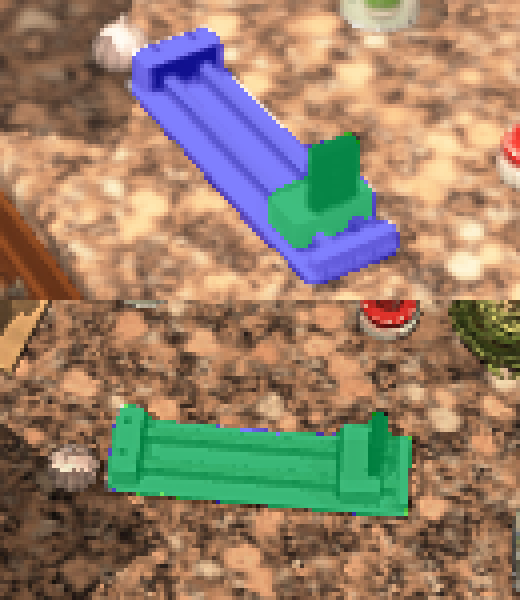

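```bash
cat > st.py <<'E'
from plant import robot
import numpy as np,sys
s=robot.state();w,x,y,z=s["orientation"]
a=np.arctan2(2*(x*y+w*z),1-2*(y*y+z*z))
print("t",round(s["t"],2),"tcp",s["eef_pos"].round(4),"toolx deg",round(np.degrees(a),2),"F",s["ft_force"].round(1),"w",round(s["width"],4),"q",s["qpos"].round(2))
if len(sys.argv)>3:
    d=np.array([float(v) for v in sys.argv[1:4]])-s["eef_pos"]
    X=np.array([np.cos(a),np.sin(a),0]);Y=np.array([np.sin(a),-np.cos(a),0])
    print("need mm x,y,z",(1000*np.array([d@X,d@Y,-d[2]])).round(1))
if len(sys.argv)>4: print("need yaw",round(-np.radians((float(sys.argv[4])-np.degrees(a)+90)%180-90),3))
E
python3 -m handwheel '[{"offset":[0,0,12],"yaw":0.168},{"offset":[0,0,12],"yaw":0.168},{"offset":[0,0,12],"yaw":0.168},{"offset":[0,0,12],"yaw":0.168},{"offset":[0,0,0],"yaw":0.168},{"offset":[0,0,0],"yaw":0.168},{"offset":[0,0,0],"yaw":0.168},{"offset":[0,0,0],"yaw":0}]' 1
python3 st.py .5265 .2095 .16 -2
```

```text
t: 3.4
eef_pos: [0.2709, 0.5909, 0.1667]
orientation: [-0.0, 1.0, -0.017, -0.0]
ft_force: [-0.4, 0.0, -0.2]
width: 0.0953
t 3.4 tcp [0.2709 0.5909 0.1667] toolx deg -1.89 F [-0.4  0.  -0.2] w 0.0953 q [1.06 0.16 1.7  0.   1.29 1.09]
need mm x,y,z [268.1 372.7   6.7]
need yaw 0.002
```

```bash
python3 -m handwheel '[{"offset":[34,46,1],"yaw":0},{"offset":[34,46,1],"yaw":0},{"offset":[34,46,1],"yaw":0},{"offset":[34,46,1],"yaw":0},{"offset":[34,46,1],"yaw":0},{"offset":[34,46,1],"yaw":0},{"offset":[33,46,1],"yaw":0},{"offset":[31,40,0],"yaw":0}]'
python3 -m handwheel '[{"offset":[0,10,0],"yaw":0},{"offset":[0,0,0],"yaw":0}]'
python3 st.py .5265 .2095 .056 -2
python3 - <<'E'
from plant import robot
import cv2
for n in("side","top"):
    c=robot.capture(n); a=c["image"][:,:,::-1]
    cv2.imwrite(f"pics/{n}1.png",cv2.resize(a[100:300,180:380] if n=="side" else a[130:330,130:330],None,fx=3,fy=3,interpolation=cv2.INTER_CUBIC))
E
```

```text
t: 4.4
eef_pos: [0.5269, 0.2179, 0.1599]
orientation: [-0.0, 1.0, -0.016, 0.0]
ft_force: [0.4, 0.4, 0.2]
width: 0.0951
t: 4.65
eef_pos: [0.5254, 0.2095, 0.1596]
orientation: [-0.0, 1.0, -0.017, -0.0]
ft_force: [-0.1, 0.3, 0.5]
width: 0.0953
t 4.65 tcp [0.5254 0.2095 0.1596] toolx deg -1.99 F [-0.1  0.3  0.5] w 0.0953 q [ 0.28 -0.02  1.89  0.    1.27  0.32]
need mm x,y,z [ 1.100e+00 -1.000e-01  1.036e+02]
need yaw 0.0
```

View pics/side1.png

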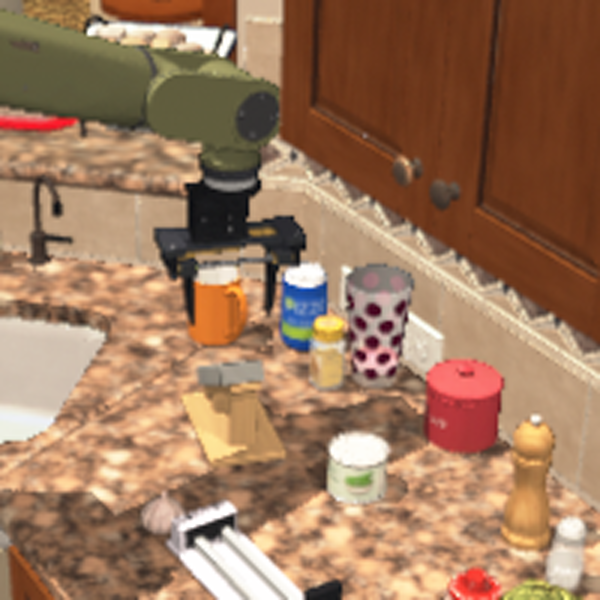

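View pics/top1.png

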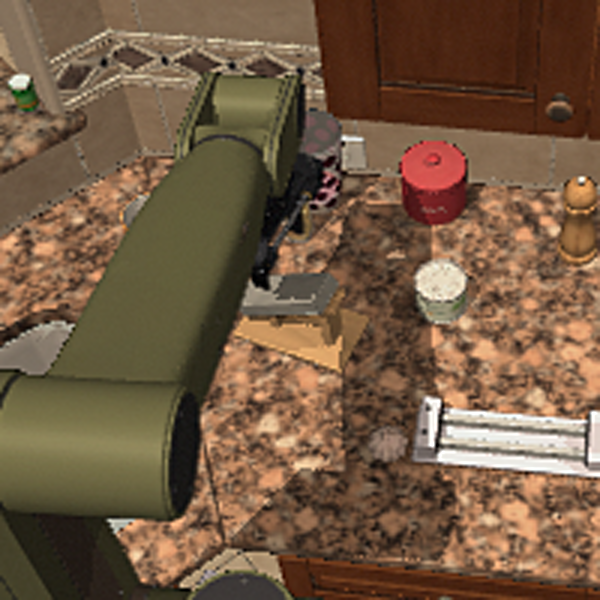

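```bash
python3 -m handwheel '[{"offset":[1,0,20],"yaw":0},{"offset":[0,0,25],"yaw":0},{"offset":[0,0,20],"yaw":0},{"offset":[0,0,15],"yaw":0},{"offset":[0,0,0],"yaw":0}]'
python3 -m handwheel '[{"offset":[0,0,12],"yaw":0},{"offset":[0,0,12],"yaw":0},{"offset":[0,0,0],"yaw":0}]'
python3 st.py .5265 .2095 .056 -2
python3 - <<'E'
from plant import robot
import cv2
for n in("side","top"):
    c=robot.capture(n); a=c["image"][:,:,::-1]
    cv2.imwrite(f"pics/{n}2.png",cv2.resize(a[180:280,200:320] if n=="side" else a[170:270,180:300],None,fx=5,fy=5,interpolation=cv2.INTER_CUBIC))
E
```

```text
t: 5.38
eef_pos: [0.5255, 0.2096, 0.0778]
orientation: [0.0, 1.0, -0.017, -0.002]
ft_force: [-0.8, -0.1, 0.5]
width: 0.0951
t: 5.75
eef_pos: [0.5258, 0.2093, 0.0543]
orientation: [0.0, 1.0, -0.018, -0.001]
ft_force: [-0.1, 1.2, -0.2]
width: 0.0952
t 5.75 tcp [0.5258 0.2093 0.0543] toolx deg -2.01 F [-0.1  1.2 -0.2] w 0.0952 q [ 0.28  0.1   1.97 -0.    1.08  0.32]
need mm x,y,z [ 0.7 -0.2 -1.7]
need yaw -0.0
```

View pics/side2.png

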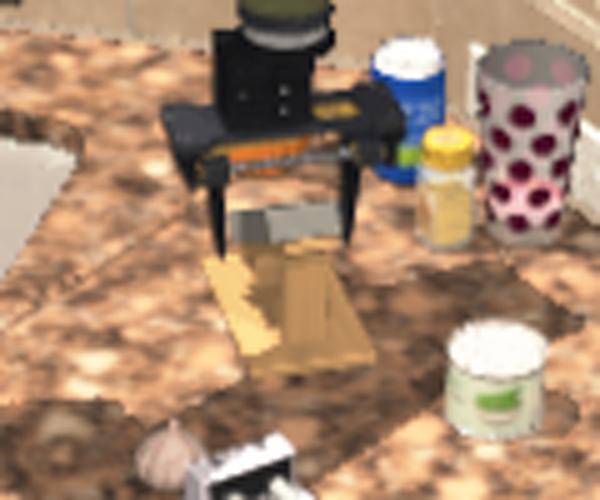

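View pics/top2.png

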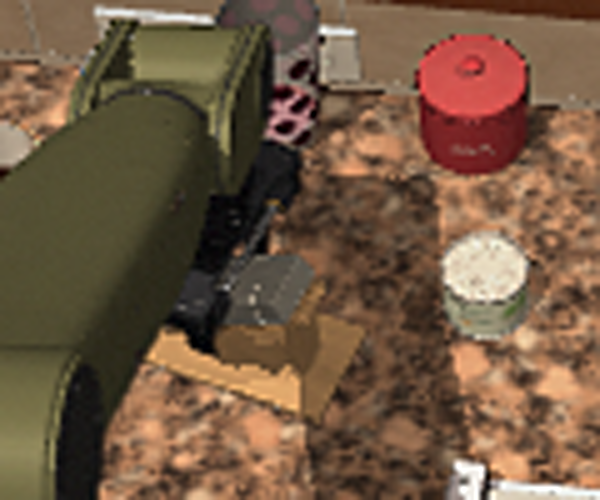

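```bash
python3 -m handwheel '[{"offset":[0,0,0],"yaw":0},{"offset":[0,0,0],"yaw":0},{"offset":[0,0,0],"yaw":0},{"offset":[0,0,0],"yaw":0},{"offset":[0,0,0],"yaw":0},{"offset":[0,0,0],"yaw":0}]' 0
python3 st.py
python3 -m handwheel '[{"offset":[0,0,-5],"yaw":0},{"offset":[0,0,-10],"yaw":0},{"offset":[0,0,-15],"yaw":0},{"offset":[0,0,-15],"yaw":0},{"offset":[0,0,-15],"yaw":0},{"offset":[0,0,-10],"yaw":0},{"offset":[0,0,0],"yaw":0}]'
python3 st.py
python3 - <<'E'
from plant import robot
import cv2
for n in("side","top"):
    c=robot.capture(n); a=c["image"][:,:,::-1]
    cv2.imwrite(f"pics/{n}3.png",cv2.resize(a[160:260,200:320] if n=="side" else a[170:270,180:300],None,fx=5,fy=5,interpolation=cv2.INTER_CUBIC))
E
```

```text
t: 6.6
eef_pos: [0.5265, 0.2098, 0.0557]
orientation: [-0.0, 1.0, -0.018, -0.0]
ft_force: [-1.1, 0.8, 0.7]
width: 0.056
t 6.6 tcp [0.5265 0.2098 0.0557] toolx deg -2.01 F [-1.1  0.8  0.7] w 0.056 q [0.28 0.1  1.96 0.   1.08 0.32]
t: 7.48
eef_pos: [0.5275, 0.2099, 0.1271]
orientation: [-0.0, 1.0, -0.017, 0.001]
ft_force: [1.2, 0.5, -4.4]
width: 0.0559
t 7.47 tcp [0.5275 0.2099 0.1271] toolx deg -2.0 F [ 1.2  0.5 -4.4] w 0.0559 q [0.28 0.01 1.92 0.   1.21 0.32]
```

View pics/side3.png

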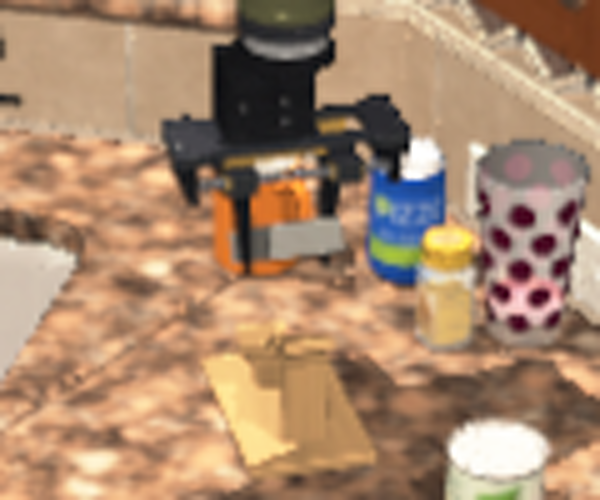

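View pics/top3.png

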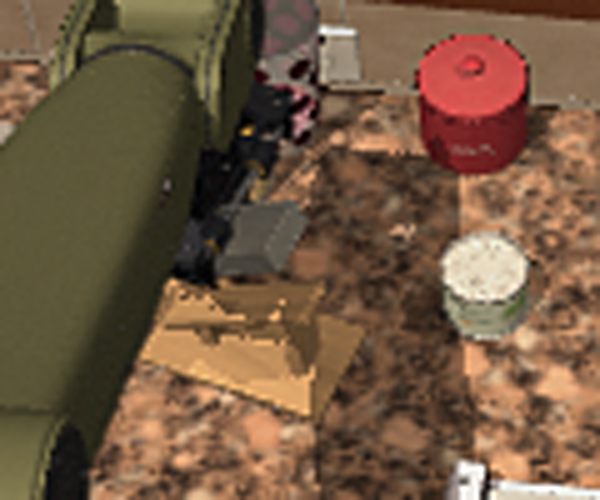

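```bash
python3 -m handwheel '[{"offset":[-8,0,-5],"yaw":-0.1},{"offset":[-8,0,-5],"yaw":-0.1},{"offset":[0,0,0],"yaw":-0.091},{"offset":[0,0,0],"yaw":0}]'
python3 st.py .4467 -.1322 .135 14.7
```

```text
t: 8.07
eef_pos: [0.5101, 0.2093, 0.1347]
orientation: [0.0, 0.992, 0.127, -0.001]
ft_force: [0.6, -0.8, -6.1]
width: 0.056
t 8.07 tcp [0.5101 0.2093 0.1347] toolx deg 14.61 F [ 0.6 -0.8 -6.1] w 0.056 q [ 0.29 -0.03  1.95  0.    1.23  0.04]
need mm x,y,z [-1.475e+02  3.144e+02 -3.000e-01]
need yaw -0.002
```

```bash
python3 -m handwheel '[{"offset":[-8,16,0],"yaw":0},{"offset":[-18,38,0],"yaw":0},{"offset":[-20,44,0],"yaw":0},{"offset":[-20,44,0],"yaw":0},{"offset":[-20,44,0],"yaw":0},{"offset":[-20,44,0],"yaw":0},{"offset":[-20,42,0],"yaw":0},{"offset":[-14,26,0],"yaw":0}]'
python3 -m handwheel '[{"offset":[-7,16,0],"yaw":0},{"offset":[0,0,0],"yaw":0},{"offset":[0,0,0],"yaw":0}]'
python3 st.py .4467 -.1322 .09 14.7
cat > shot.py <<'E'
from h import *
from plant import robot
import sys,pickle
k=sys.argv[1]; out=[]
for n in("side","top"):
    c=robot.capture(n)
    d=robot.trace("whetstone",c)
    g=d[0]["region"] if d else None
    out.append((c,g)); print(n,[(round(x["p"],2),int(x["region"].sum())) for x in d])
    a=c["image"][:,:,::-1]; r=(slice(215,315),slice(225,345)) if n=="side" else (slice(215,315),slice(240,360))
    cv2.imwrite(f"pics/{n}{k}.png",cv2.resize(a[r],None,fx=5,fy=5,interpolation=cv2.INTER_CUBIC))
pickle.dump(out,open(f"v_{k}.pkl","wb"))
E
python3 shot.py 4
```

```text
t: 9.07
eef_pos: [0.4494, -0.1167, 0.1354]
orientation: [0.0, 0.992, 0.126, -0.0]
ft_force: [0.2, 0.3, -4.9]
width: 0.0558
t: 9.45
eef_pos: [0.448, -0.131, 0.1355]
orientation: [-0.0, 0.992, 0.128, -0.0]
ft_force: [1.1, 0.5, -4.8]
width: 0.0559
t 9.45 tcp [ 0.448  -0.131   0.1355] toolx deg 14.68 F [ 1.1  0.5 -4.8] w 0.0559 q [-0.4  -0.23  2.13  0.    1.25 -0.66]
need mm x,y,z [-1.5  0.9 45.5]
need yaw -0.0
side [(0.53, 259)]
top [(0.5, 294)]
```

View pics/side4.png

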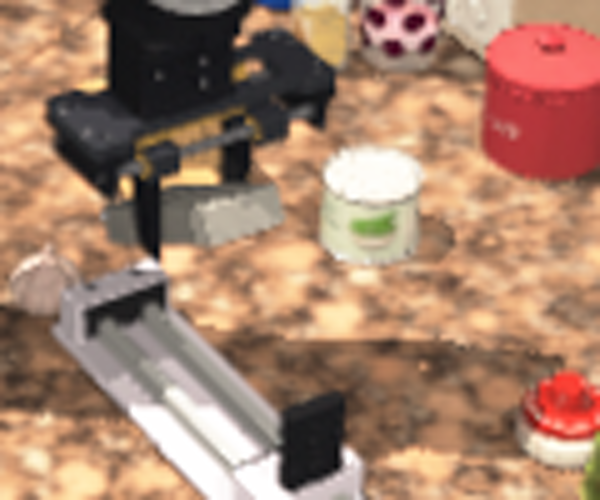

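View pics/top4.png

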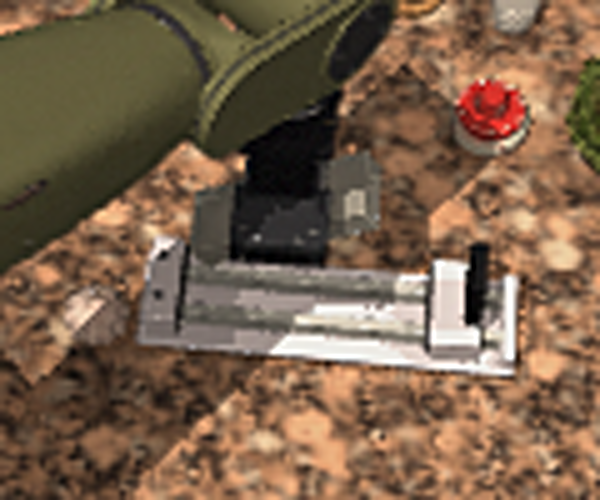

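```bash
cat > ov.py <<'E'
from h import *
import pickle,sys
# ov.py k x y z yawdeg pitchdeg [x0h y0h yawh op]
k=sys.argv[1];p=[float(v) for v in sys.argv[2:7]]
V=pickle.load(open(f"v_{k}.pkl","rb"));ims=[]
for (c,g),o in zip(V,((225,215),(240,215))):
    a=cv2.resize(c["image"][o[1]:o[1]+100,o[0]:o[0]+120,::-1],None,fx=5,fy=5,interpolation=cv2.INTER_CUBIC)
    P=pose(box(.15,.056,.026),p[0],p[1],p[2],np.radians(p[3]),np.radians(p[4]));q=(proj(P,c)+.5-o)*5
    for i in range(8):
        for j in range(i):
            if bin(i^j).count("1")==1: cv2.line(a,*[tuple(int(v) for v in q[m]) for m in(i,j)],(0,0,255),1)
    ims.append(a)
cv2.imwrite(f"pics/ov{k}.png",cv2.resize(np.vstack(ims),(600,1000))[:1000]); 
cv2.imwrite(f"pics/ov{k}.png",np.hstack([cv2.resize(i[:,:],(400,333)) for i in ims]))
E
python3 ov.py 4 .448 -.131 .1543 -75.3 30
```

View pics/ov4.png

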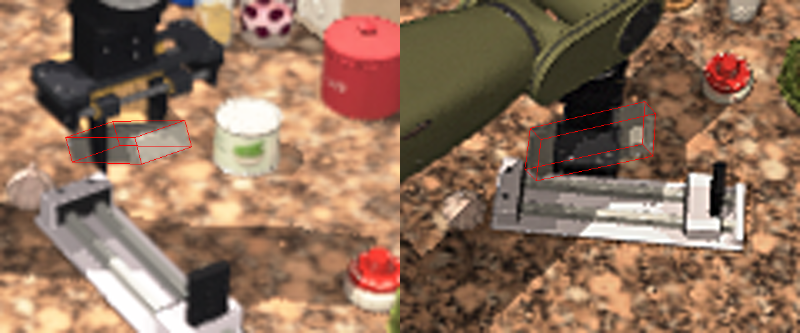

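```bash
python3 -m handwheel '[{"offset":[-1,1,10],"yaw":0},{"offset":[0,1,20],"yaw":0},{"offset":[0,0,20],"yaw":0},{"offset":[0,0,10],"yaw":0},{"offset":[0,0,5],"yaw":0},{"offset":[0,0,0],"yaw":0},{"offset":[0,0,0],"yaw":0}]'
python3 st.py .4467 -.1322 .06 14.7; python3 shot.py 5;python3 ov.py 5 .4467 -.1322 .0893 -75.3 30
```

```text
t: 10.52
eef_pos: [0.4482, -0.134, 0.0715]
orientation: [0.0, 0.992, 0.128, 0.001]
ft_force: [-0.2, -0.3, -4.4]
width: 0.056
t 10.53 tcp [ 0.4482 -0.134   0.0715] toolx deg 14.67 F [-0.2 -0.3 -4.4] w 0.056 q [-0.41 -0.15  2.18 -0.    1.12 -0.66]
need mm x,y,z [-1.  -2.1 11.5]
need yaw -0.001
side [(0.64, 290)]
top [(0.73, 268), (0.27, 208), (0.24, 133)]
```

View pics/side5.png

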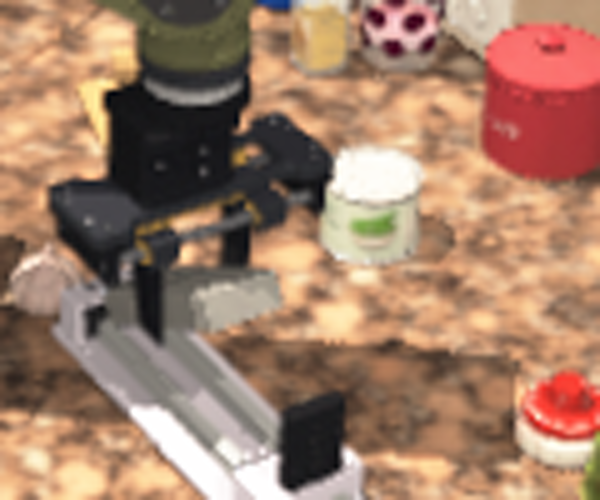

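View pics/top5.png

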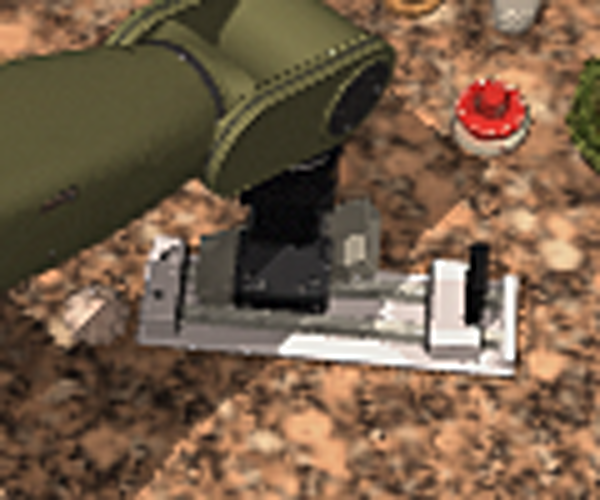

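View pics/ov5.png

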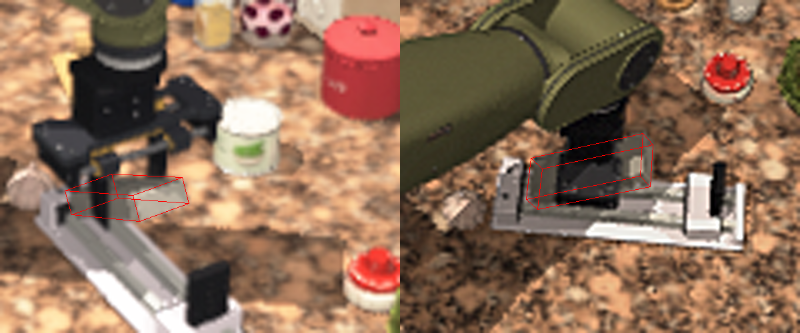

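```bash
cat > occfit.py <<'E'
from h import *
import pickle,sys
k=sys.argv[1];x,y,z,yaw,pit=[float(v) for v in sys.argv[2:7]]
V=pickle.load(open(f"v_{k}.pkl","rb"))
for c,g in V:
    im=c["image"].astype(int); dark=cv2.dilate(((im.max(2)<70)&~g).astype(np.uint8),np.ones((3,3)))>0
    w=np.where(dark&~g,0.03,1.)
    for fy in(0,1):
        def cost(p):
            P=pose(box(.15,.056,.026),p[0],p[1],z,np.radians(p[2]*100) if fy else np.radians(yaw),np.radians(pit)); h=hull_mask(P,c); return (np.abs(h-g)*w).sum()/g.sum()
        q=np.array([x,y]+([yaw/100] if fy else []));sim=[q]+[q+np.eye(len(q))[i]*[.008,.008,.05][i] for i in range(len(q))]
        r=minimize(cost,q,method="Nelder-Mead",options=dict(initial_simplex=sim)); print(r.x.round(4),round(r.fun,3))
E
python3 occfit.py 5 .448 -.1335 .0905 -75.3 30;python3 occfit.py 5 .448 -.1335 .0905 -75.3 27;python3 occfit.py 5 .448 -.1335 .0905 -75.3 33
echo; python3 occfit.py 4 .448 -.131 .1543 -75.3 30
```

```text
[ 0.4427 -0.1333] 0.093
[ 0.4445 -0.1339 -0.7893] 0.075
[ 0.4499 -0.1331] 0.094
[ 0.4498 -0.1329 -0.753 ] 0.095
[ 0.4425 -0.1288] 0.144
[ 0.4439 -0.1297 -0.7713] 0.139
[ 0.4502 -0.1324] 0.13
[ 0.4501 -0.1335 -0.7275] 0.115
[ 0.4439 -0.1363] 0.136
[ 0.4452 -0.1367 -0.7984] 0.108
[ 0.45   -0.1332] 0.102
[ 0.4497 -0.1329 -0.7719] 0.092

[ 0.4468 -0.1305] 0.198
[ 0.4475 -0.1307 -0.8008] 0.14
[ 0.4505 -0.1297] 0.083
[ 0.4501 -0.1297 -0.7613] 0.081
```

```bash
python3 -m handwheel '[{"offset":[0,0,5],"yaw":-0.004},{"offset":[0,0,4],"yaw":0},{"offset":[0,0,2],"yaw":0},{"offset":[0,0,0],"yaw":0}]'
python3 -m handwheel '[{"offset":[0,2,3],"yaw":0},{"offset":[0,2,3],"yaw":0},{"offset":[0,0,0],"yaw":0}]'
python3 st.py
```

```text
t: 11.22
eef_pos: [0.4473, -0.1336, 0.0593]
orientation: [-0.0, 0.992, 0.13, -0.0]
ft_force: [0.1, -0.0, -5.6]
width: 0.0559
t: 11.6
eef_pos: [0.449, -0.1381, 0.0543]
orientation: [0.0, 0.992, 0.13, 0.0]
ft_force: [-1.6, -1.1, 0.4]
width: 0.0559
t 11.6 tcp [ 0.449  -0.1381  0.0543] toolx deg 14.9 F [-1.6 -1.1  0.4] w 0.0559 q [-0.41 -0.12  2.18 -0.    1.08 -0.67]
```

```bash
python3 -m handwheel '[{"offset":[0,2.5,4],"yaw":0},{"offset":[0,2.5,4],"yaw":0},{"offset":[0,2,4],"yaw":0},{"offset":[0,0,0],"yaw":0}]'
python3 st.py
python3 shot.py 6
```

```text
t: 12.1
eef_pos: [0.4511, -0.1452, 0.0417]
orientation: [0.001, 0.992, 0.129, 0.001]
ft_force: [0.7, -3.8, 0.2]
width: 0.056
t 12.1 tcp [ 0.4511 -0.1452  0.0417] toolx deg 14.86 F [ 0.7 -3.8  0.2] w 0.056 q [-0.42 -0.09  2.18 -0.    1.05 -0.68]
side [(0.84, 376)]
top [(0.68, 285), (0.63, 470)]
```

View pics/side6.png

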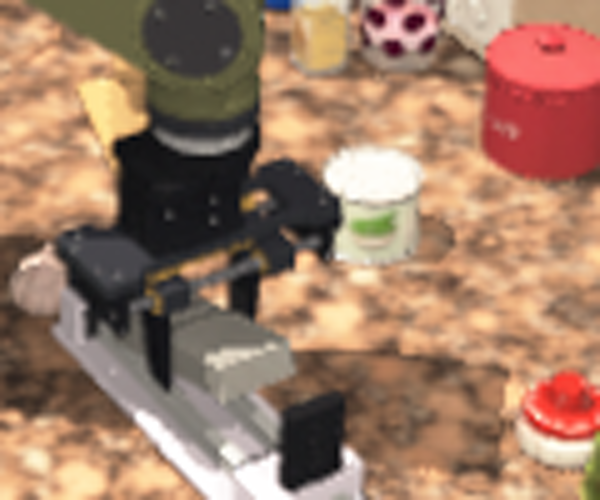

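View pics/top6.png

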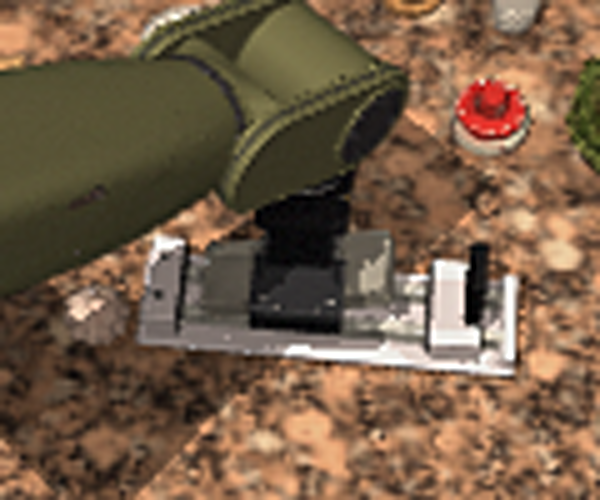

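Stone is pivoting flat as intended, low end on the parallels. Continue down.

```bash
python3 -m handwheel '[{"offset":[0,1.5,4],"yaw":0},{"offset":[0,1,4],"yaw":0},{"offset":[0,1,4],"yaw":0},{"offset":[0,0.5,3],"yaw":0},{"offset":[0,0,0],"yaw":0}]'
python3 st.py
python3 -m handwheel '[{"offset":[0,0,2],"yaw":0},{"offset":[0,0,2],"yaw":0},{"offset":[0,0,0],"yaw":0}]'
python3 st.py
python3 shot.py 7
```

```text
t: 12.92
eef_pos: [0.4511, -0.1478, 0.0261]
orientation: [-0.001, 0.992, 0.129, -0.0]
ft_force: [0.4, -2.1, -1.3]
width: 0.056
t 12.93 tcp [ 0.4511 -0.1478  0.0261] toolx deg 14.87 F [ 0.4 -2.1 -1.3] w 0.056 q [-0.43 -0.06  2.18  0.    1.02 -0.69]
t: 13.3
eef_pos: [0.4512, -0.1481, 0.0224]
orientation: [-0.0, 0.992, 0.13, -0.0]
ft_force: [2.1, -2.4, -0.5]
width: 0.0561
t 13.3 tcp [ 0.4512 -0.1481  0.0224] toolx deg 14.89 F [ 2.1 -2.4 -0.5] w 0.0561 q [-0.43 -0.06  2.19  0.    1.01 -0.69]
side [(0.74, 399), (0.46, 1114)]
top [(0.58, 210), (0.36, 226)]
```

View pics/side7.png

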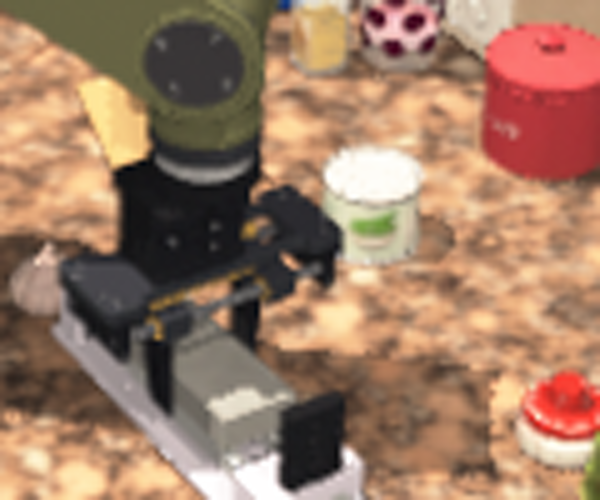

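View pics/top7.png

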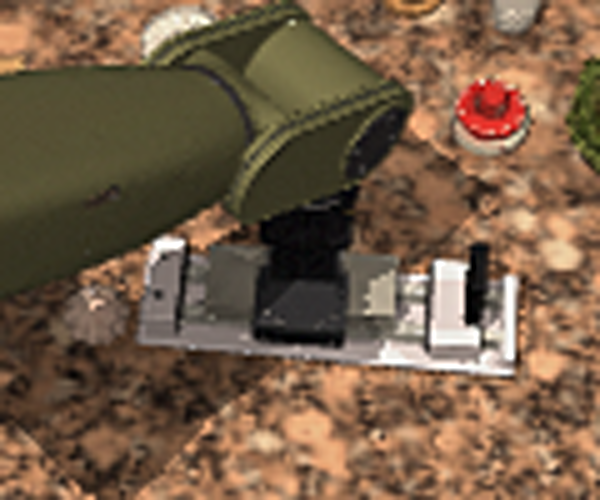

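```bash
python3 -m handwheel '[{"offset":[0,0,1],"yaw":0},{"offset":[0,0,1],"yaw":0},{"offset":[0,0,0],"yaw":0}]'
python3 -m handwheel '[{"offset":[0,0,1],"yaw":0},{"offset":[0,0,0],"yaw":0}]'
python3 st.py; python3 shot.py 8; python3 occfit.py 8 .451 -.149 .043 -75.1 0;  python3 occfit.py 8 .451 -.149 .043 -75.1 3
```

```text
t: 13.88
eef_pos: [0.4513, -0.1484, 0.0206]
orientation: [0.0, 0.992, 0.13, -0.0]
ft_force: [0.9, -3.8, 0.0]
width: 0.0558
t: 14.12
eef_pos: [0.4514, -0.1485, 0.02]
orientation: [0.0, 0.992, 0.13, -0.0]
ft_force: [-1.2, -3.1, 4.4]
width: 0.056
t 14.12 tcp [ 0.4514 -0.1485  0.02  ] toolx deg 14.9 F [-1.2 -3.1  4.4] w 0.056 q [-0.43 -0.05  2.19 -0.    1.01 -0.69]
side [(0.75, 406)]
top [(0.72, 265)]
[ 0.4479 -0.1511] 0.117
[ 0.4471 -0.1519 -0.7358] 0.111
[ 0.4541 -0.1472] 0.106
[ 0.4531 -0.1479 -0.7379] 0.104
[ 0.4475 -0.1545] 0.095
[ 0.448  -0.1556 -0.7531] 0.095
[ 0.4541 -0.1481] 0.105
[ 0.4539 -0.1474 -0.7557] 0.105
```

View pics/side8.png

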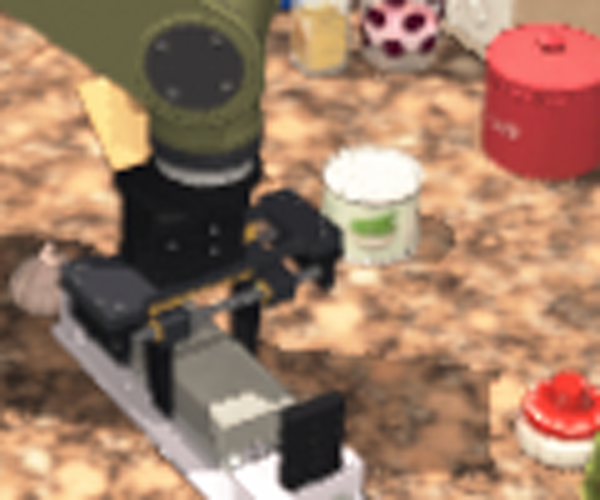

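```bash
python3 -m handwheel '[{"offset":[0,0,1],"yaw":0},{"offset":[0,0,0],"yaw":0}]'
python3 -m handwheel '[{"offset":[0,0,0],"yaw":0},{"offset":[0,0,0],"yaw":0},{"offset":[0,0,-1],"yaw":0},{"offset":[0,0,-2],"yaw":0},{"offset":[0,0,0],"yaw":0}]' 0.75
python3 st.py; python3 shot.py 9; python3 occfit.py 9 .451 -.149 .043 -75.1 0;  python3 occfit.py 9 .451 -.149 .043 -75.1 3
```

```text
t: 14.58
eef_pos: [0.4514, -0.1485, 0.02]
orientation: [-0.0, 0.992, 0.13, -0.001]
ft_force: [-7.3, -1.0, 12.8]
width: 0.0556
t: 15.2
eef_pos: [0.4516, -0.1482, 0.0218]
orientation: [0.0, 0.992, 0.13, 0.0]
ft_force: [0.1, -0.8, 0.1]
width: 0.0715
t 15.2 tcp [ 0.4516 -0.1482  0.0218] toolx deg 14.9 F [ 0.1 -0.8  0.1] w 0.0715 q [-0.43 -0.06  2.19  0.    1.01 -0.69]
side [(0.84, 418), (0.52, 269)]
top [(0.83, 263)]
[ 0.4441 -0.1499] 0.141
[ 0.4445 -0.1503 -0.7226] 0.135
[ 0.4543 -0.1461] 0.132
[ 0.4545 -0.1481 -0.7426] 0.129
[ 0.4457 -0.1524] 0.118
[ 0.4459 -0.1526 -0.7323] 0.118
[ 0.4535 -0.1462] 0.134
[ 0.4545 -0.1472 -0.7594] 0.134
```

View pics/side9.png

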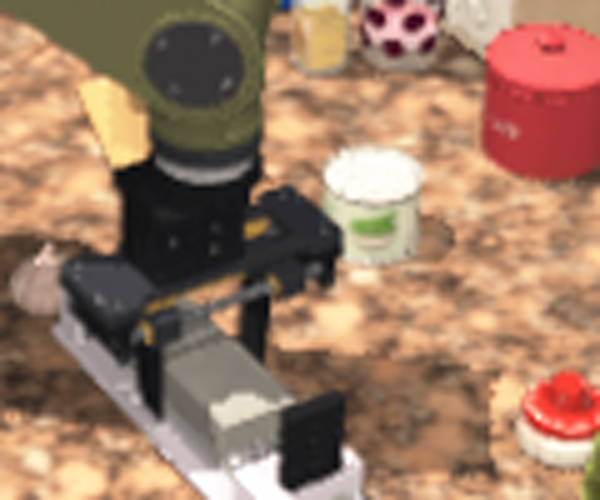

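View pics/top9.png

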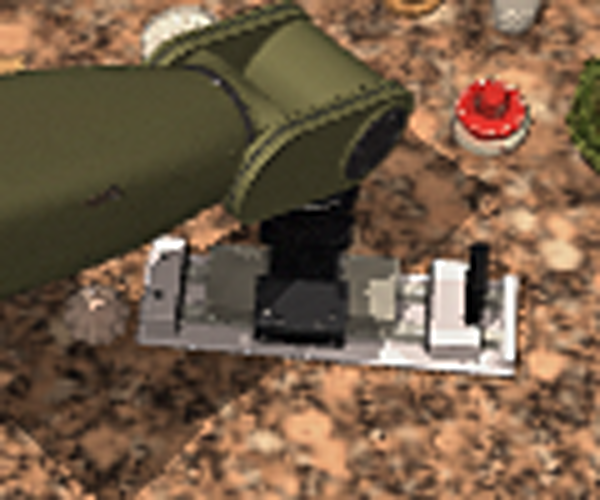

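```bash
python3 -m handwheel '[{"offset":[0,0,0],"yaw":0},{"offset":[0,0,0],"yaw":0},{"offset":[0,0,0],"yaw":0},{"offset":[0,0,0],"yaw":0},{"offset":[0,0,0],"yaw":0}]' 0
python3 -m handwheel '[{"offset":[0,-3,0],"yaw":0},{"offset":[0,-4,0],"yaw":0},{"offset":[0,-4,0],"yaw":0},{"offset":[0,-3,0],"yaw":0},{"offset":[0,0,0],"yaw":0}]'
python3 -m handwheel '[{"offset":[0,-2,0],"yaw":0},{"offset":[0,0,0],"yaw":0}]'
python3 st.py
```

```text
t: 16.02
eef_pos: [0.4514, -0.1482, 0.0216]
orientation: [-0.0, 0.992, 0.13, -0.0]
ft_force: [-0.4, -0.5, -0.3]
width: 0.0557
t: 16.65
eef_pos: [0.4476, -0.1341, 0.0216]
orientation: [-0.0, 0.992, 0.13, -0.0]
ft_force: [0.3, 0.9, -0.3]
width: 0.0558
t: 16.9
eef_pos: [0.4472, -0.1326, 0.0216]
orientation: [-0.0, 0.992, 0.13, -0.0]
ft_force: [0.3, -0.6, -1.0]
width: 0.056
t 16.9 tcp [ 0.4472 -0.1326  0.0216] toolx deg 14.89 F [ 0.3 -0.6 -1. ] w 0.056 q [-0.4  -0.08  2.2   0.    1.01 -0.66]
```

```bash
python3 -m handwheel '[{"offset":[0,-1.5,0],"yaw":0},{"offset":[0,0,0],"yaw":0}]'
python3 -m handwheel '[{"offset":[0,-1.5,0],"yaw":0},{"offset":[0,0,0],"yaw":0}]'
python3 -m handwheel '[{"offset":[0,-1,0],"yaw":0},{"offset":[0,0,0],"yaw":0}]'
python3 shot.py 10
```

```text
t: 17.15
eef_pos: [0.4469, -0.1313, 0.0216]
orientation: [-0.0, 0.992, 0.13, -0.0]
ft_force: [0.7, -2.1, -1.7]
width: 0.0562
t: 17.4
eef_pos: [0.4467, -0.1305, 0.0217]
orientation: [0.001, 0.992, 0.13, 0.0]
ft_force: [0.6, -5.0, -2.7]
width: 0.0559
t: 17.65
eef_pos: [0.4467, -0.1305, 0.0219]
orientation: [0.002, 0.992, 0.13, 0.0]
ft_force: [0.9, -8.5, -3.8]
width: 0.0555
side [(0.88, 404)]
top [(0.6, 202)]
```

View pics/top10.png

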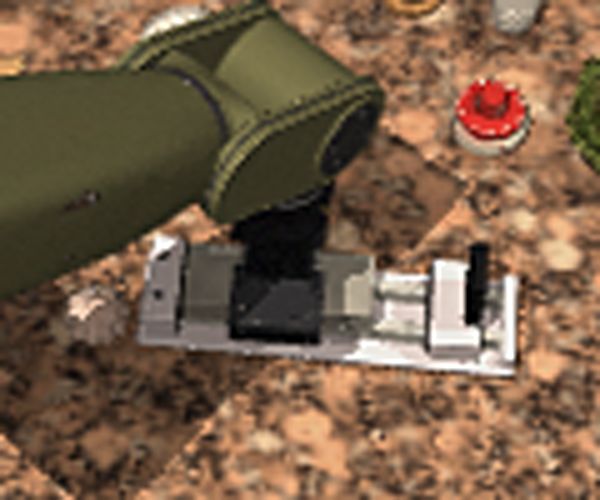

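```bash
python3 -m handwheel '[{"offset":[0,0,0],"yaw":0},{"offset":[0,0,0],"yaw":0},{"offset":[0,0,0],"yaw":0},{"offset":[0,0,0],"yaw":0},{"offset":[0,0,-5],"yaw":0},{"offset":[0,0,-20],"yaw":0},{"offset":[0,0,-40],"yaw":0},{"offset":[0,0,-50],"yaw":0}]' 1
python3 -m handwheel '[{"offset":[-20,-40,-20],"yaw":0},{"offset":[-30,-50,0],"yaw":0},{"offset":[-30,-50,0],"yaw":0},{"offset":[-20,-40,0],"yaw":0},{"offset":[0,0,0],"yaw":0}]'
python3 shot.py 11;python3 st.py
```

```text
t: 18.85
eef_pos: [0.4453, -0.1285, 0.1371]
orientation: [-0.001, 0.992, 0.13, -0.001]
ft_force: [0.6, -0.3, 0.0]
width: 0.0949
t: 19.48
eef_pos: [0.3025, 0.0207, 0.1569]
orientation: [0.0, 0.991, 0.131, 0.001]
ft_force: [0.9, -0.4, 0.4]
width: 0.0949
side [(0.73, 627)]
top [(0.95, 576)]
t 19.68 tcp [0.3039 0.0189 0.157 ] toolx deg 14.85 F [ 0.2 -0.4  0.6] w 0.0951 q [-0.11 -0.74  2.42 -0.    1.46 -0.37]
```

View pics/top11.png

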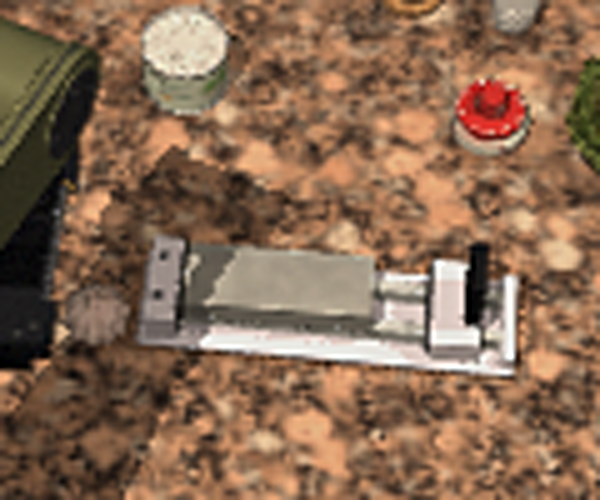

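View pics/side11.png

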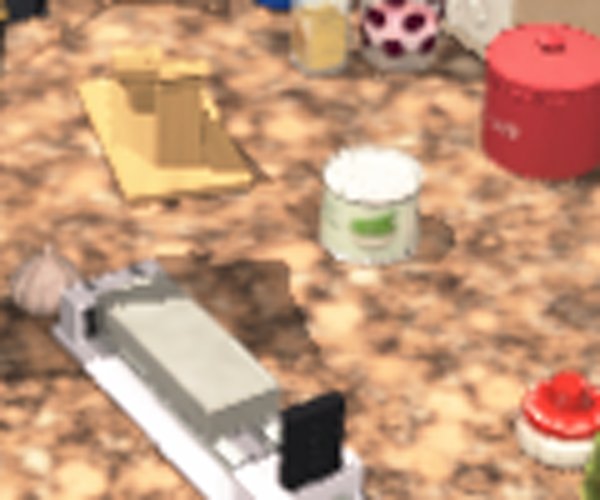

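```bash
cat > rel.py <<'E'
from h import *
import pickle,sys
V=pickle.load(open(f"v_{sys.argv[1]}.pkl","rb"))
H=[(.4539,-.1697,np.radians(103.67)),(.4579,-.1677,np.radians(105.0))]
for (c,g),h,n in zip(V,H,("side","top")):
    th=h[2];u=np.array([np.cos(th),np.sin(th)]);v=np.array([-u[1],u[0]])
    for pit in (-1,0,1):
        def cost(p):
            P=pose(box(.15,.056,.026),p[0],p[1],.043,p[2],np.radians(pit)); return np.abs(hull_mask(P,c)-g).sum()/g.sum()
        q=np.array([*(h[:2]+.04*u),th-np.pi]);sim=[q]+[q+np.eye(3)[i]*[.008,.008,.05][i] for i in range(3)]
        r=minimize(cost,q,method="Nelder-Mead",options=dict(initial_simplex=sim)); d=r.x[:2]-h[:2]
        print(n,pit,r.x.round(4),"holder x,y mm",np.round([1000*d@u,1000*d@v],1),"dyaw",np.degrees(r.x[2]-th+np.pi).round(2),round(r.fun,3))
E
python3 rel.py 11
```

```text
side -1 [ 0.4429 -0.1341 -1.3381] holder x,y mm [37.2  2.3] dyaw -0.34 0.124
side 0 [ 0.4442 -0.1348 -1.3208] holder x,y mm [36.3  1.2] dyaw 0.65 0.108
side 1 [ 0.4437 -0.1339 -1.3374] holder x,y mm [37.2  1.5] dyaw -0.3 0.09
top -1 [ 0.4472 -0.1287 -1.2925] holder x,y mm [40.4  0.3] dyaw 0.95 0.058
top 0 [ 0.4472 -0.1285 -1.3035] holder x,y mm [40.6  0.2] dyaw 0.32 0.058
top 1 [ 0.4471 -0.1286 -1.3196] holder x,y mm [40.6  0.3] dyaw -0.61 0.057
```

```bash
python3 -m handwheel '[{"offset":[0,0,0],"yaw":0.18},{"offset":[0,0,0],"yaw":0.18},{"offset":[0,0,0],"yaw":0.18},{"offset":[0,0,0],"yaw":0.18},{"offset":[0,0,0],"yaw":0.18},{"offset":[0,0,0],"yaw":0.18},{"offset":[0,0,0],"yaw":0.18},{"offset":[0,0,0],"yaw":0.18}]'
python3 -m handwheel '[{"offset":[0,0,0],"yaw":0.131},{"offset":[0,0,0],"yaw":0}]'
python3 st.py .4866 -.2791 .155 -75.1
```

```text
t: 20.68
eef_pos: [0.3038, 0.0186, 0.1566]
orientation: [0.0, 0.829, -0.56, -0.001]
ft_force: [-0.1, 0.1, -0.2]
width: 0.0951
t: 20.92
eef_pos: [0.3037, 0.0187, 0.1566]
orientation: [0.0, 0.793, -0.61, -0.001]
ft_force: [-0.1, -0.2, 0.4]
width: 0.0946
t 20.93 tcp [0.3037 0.0187 0.1566] toolx deg -75.13 F [-0.1 -0.2  0.4] w 0.0946 q [-0.12 -0.74  2.42 -0.    1.46  1.2 ]
need mm x,y,z [ 334.7 -100.3    1.6]
need yaw -0.0
```

```bash
python3 -m handwheel '[{"offset":[25,-8,0],"yaw":0},{"offset":[45,-14,0],"yaw":0},{"offset":[50,-15,0],"yaw":0},{"offset":[55,-16,0],"yaw":0},{"offset":[55,-16,0],"yaw":0},{"offset":[50,-15,0],"yaw":0},{"offset":[35,-10,0],"yaw":0},{"offset":[20,-6,0],"yaw":0}]'
python3 -m handwheel '[{"offset":[0,0,10],"yaw":0},{"offset":[0,0,0],"yaw":0}]'
python3 st.py .4866 -.2791 .07 -75.1; python3 shot.py 12
```

```text
t: 21.92
eef_pos: [0.4866, -0.2812, 0.1557]
orientation: [0.0, 0.793, -0.609, -0.001]
ft_force: [0.1, 0.1, -0.3]
width: 0.0949
t: 22.18
eef_pos: [0.4848, -0.2779, 0.1445]
orientation: [0.0, 0.793, -0.609, -0.002]
ft_force: [-0.6, -0.2, -0.3]
width: 0.095
t 22.18 tcp [ 0.4848 -0.2779  0.1445] toolx deg -75.08 F [-0.6 -0.2 -0.3] w 0.095 q [-0.62 -0.02  1.92  0.    1.24  0.69]
need mm x,y,z [ 1.7 -1.5 74.5]
need yaw 0.0
side [(0.75, 690), (0.18, 111)]
top [(0.8, 553)]
```

View pics/side12.png

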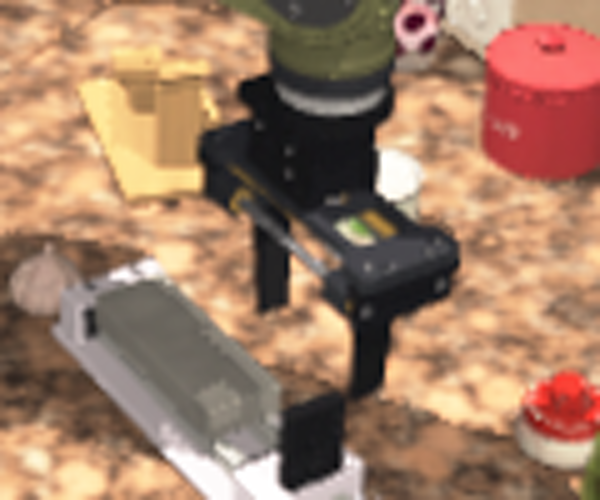

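View pics/top12.png

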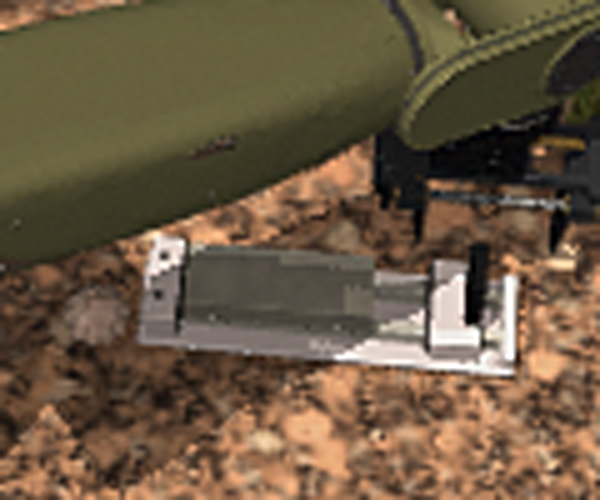

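```bash
python3 -m handwheel '[{"offset":[1,-1,15],"yaw":0},{"offset":[0,0,20],"yaw":0},{"offset":[0,0,20],"yaw":0},{"offset":[0,0,12],"yaw":0},{"offset":[0,0,6],"yaw":0},{"offset":[0,0,0],"yaw":0}]'
python3 st.py; python3 shot.py 13
```

```text
t: 23.12
eef_pos: [0.4872, -0.2794, 0.0732]
orientation: [0.0, 0.793, -0.61, -0.0]
ft_force: [1.0, -0.1, 0.5]
width: 0.0951
t 23.12 tcp [ 0.4872 -0.2794  0.0732] toolx deg -75.12 F [ 1.  -0.1  0.5] w 0.0951 q [-0.62  0.06  1.97 -0.    1.11  0.69]
side [(0.98, 615)]
top [(0.81, 559), (0.43, 1066)]
```

View pics/side13.png

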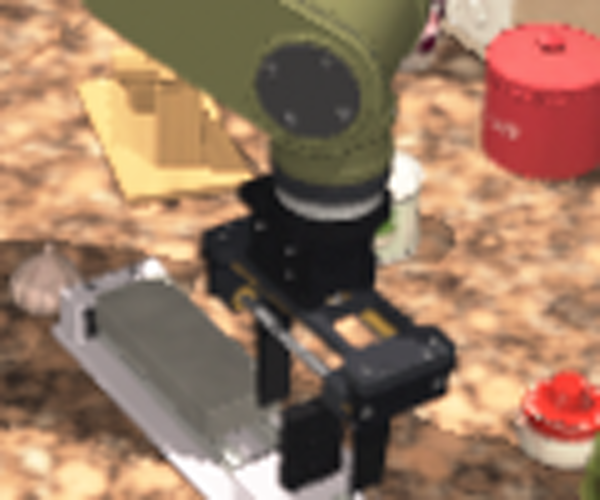

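View pics/top13.png

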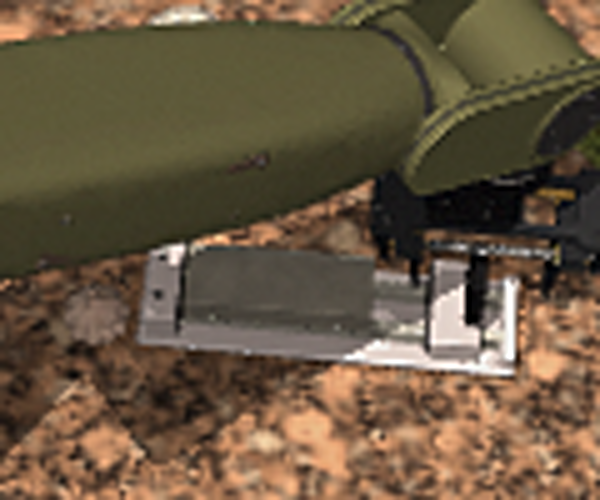

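```bash
python3 -m handwheel '[{"offset":[0,0,0],"yaw":0},{"offset":[0,0,0],"yaw":0},{"offset":[0,0,0],"yaw":0},{"offset":[0,0,0],"yaw":0},{"offset":[0,0,0],"yaw":0},{"offset":[0,0,0],"yaw":0},{"offset":[0,0,0],"yaw":0},{"offset":[0,0,0],"yaw":0}]' 0
python3 st.py
```

```text
t: 24.32
eef_pos: [0.4873, -0.2795, 0.0736]
orientation: [0.0, 0.793, -0.61, 0.0]
ft_force: [0.2, 0.5, -0.3]
width: 0.0205
t 24.32 tcp [ 0.4873 -0.2795  0.0736] toolx deg -75.11 F [ 0.2  0.5 -0.3] w 0.0205 q [-0.62  0.06  1.97 -0.    1.11  0.69]
```

```bash
python3 -m handwheel '[{"offset":[0,0,0],"yaw":0},{"offset":[0,0,0],"yaw":0},{"offset":[0,0,0],"yaw":0},{"offset":[0,0,0],"yaw":0}]'
python3 st.py
```

```text
t: 24.82
eef_pos: [0.487, -0.2783, 0.0736]
orientation: [-0.001, 0.792, -0.61, -0.001]
ft_force: [-2.0, 5.2, 2.4]
width: 0.0138
t 24.82 tcp [ 0.487  -0.2783  0.0736] toolx deg -75.17 F [-2.   5.2  2.4] w 0.0138 q [-0.62  0.06  1.97  0.    1.12  0.7 ]
```

```bash
python3 -m handwheel '[{"offset":[-5,0,0],"yaw":0},{"offset":[-8,0,0],"yaw":0},{"offset":[-10,0,0],"yaw":0},{"offset":[-8,0,0],"yaw":0},{"offset":[-6,0,0],"yaw":0},{"offset":[0,0,0],"yaw":0}]'
python3 -m handwheel '[{"offset":[-2,0,0],"yaw":0},{"offset":[-2,0,0],"yaw":0},{"offset":[0,0,0],"yaw":0}]'
python3 st.py
```

```text
t: 25.58
eef_pos: [0.4782, -0.2441, 0.0736]
orientation: [0.0, 0.793, -0.61, 0.001]
ft_force: [3.5, -3.9, -3.9]
width: 0.014
t: 25.95
eef_pos: [0.4773, -0.2407, 0.0737]
orientation: [0.0, 0.793, -0.61, 0.001]
ft_force: [3.4, -4.1, -2.9]
width: 0.014
t 25.95 tcp [ 0.4773 -0.2407  0.0737] toolx deg -75.15 F [ 3.4 -4.1 -2.9] w 0.014 q [-0.57  0.    2.03 -0.    1.11  0.74]
```

```bash
python3 -m handwheel '[{"offset":[-2,0,0],"yaw":0},{"offset":[0,0,0],"yaw":0}]'
python3 -m handwheel '[{"offset":[-2,0,0],"yaw":0},{"offset":[0,0,0],"yaw":0}]'
python3 -m handwheel '[{"offset":[-1,0,0],"yaw":0},{"offset":[0,0,0],"yaw":0}]'
```

```text
t: 26.2
eef_pos: [0.4768, -0.2388, 0.0736]
orientation: [0.0, 0.793, -0.61, 0.001]
ft_force: [3.7, -4.2, -3.4]
width: 0.0137
t: 26.45
eef_pos: [0.4763, -0.2369, 0.0737]
orientation: [0.0, 0.793, -0.61, 0.001]
ft_force: [4.5, -4.4, -3.9]
width: 0.0141
t: 26.7
eef_pos: [0.4761, -0.236, 0.0737]
orientation: [0.0, 0.793, -0.61, 0.001]
ft_force: [3.3, -5.7, -4.0]
width: 0.0139
```

```bash
python3 -m handwheel '[{"offset":[-1,0,0],"yaw":0},{"offset":[0,0,0],"yaw":0}]'
python3 -m handwheel '[{"offset":[-1,0,0],"yaw":0},{"offset":[0,0,0],"yaw":0}]'
python3 -m handwheel '[{"offset":[-1,0,0],"yaw":0},{"offset":[0,0,0],"yaw":0}]'
```

```text
t: 26.95
eef_pos: [0.476, -0.2357, 0.0737]
orientation: [0.001, 0.793, -0.61, 0.002]
ft_force: [4.9, -7.4, -5.6]
width: 0.0135
t: 27.2
eef_pos: [0.476, -0.2357, 0.0737]
orientation: [0.001, 0.793, -0.61, 0.003]
ft_force: [7.2, -10.9, -8.8]
width: 0.014
t: 27.45
eef_pos: [0.476, -0.2357, 0.0737]
orientation: [0.002, 0.793, -0.61, 0.004]
ft_force: [6.9, -14.6, -10.1]
width: 0.0142
```

```bash
python3 -m handwheel '[{"offset":[-1.5,0,0],"yaw":0},{"offset":[-1.5,0,0],"yaw":0},{"offset":[0,0,0],"yaw":0}]'
python3 -m handwheel '[{"offset":[-1.5,0,0],"yaw":0},{"offset":[-1.5,0,0],"yaw":0},{"offset":[0,0,0],"yaw":0},{"offset":[0,0,0],"yaw":0}]'
python3 st.py;python3 shot.py 14
```

```text
t: 27.82
eef_pos: [0.476, -0.2356, 0.0737]
orientation: [0.003, 0.793, -0.609, 0.007]
ft_force: [10.1, -25.1, -17.1]
width: 0.0139
t: 28.32
eef_pos: [0.4761, -0.2355, 0.0737]
orientation: [0.005, 0.793, -0.609, 0.01]
ft_force: [13.4, -35.9, -22.5]
width: 0.0144
t 28.32 tcp [ 0.4761 -0.2355  0.0737] toolx deg -75.08 F [ 13.4 -35.9 -22.5] w 0.0144 q [-0.55 -0.02  2.05 -0.01  1.09  0.76]
side [(0.84, 518)]
top [(0.56, 580)]
```

View pics/side14.png

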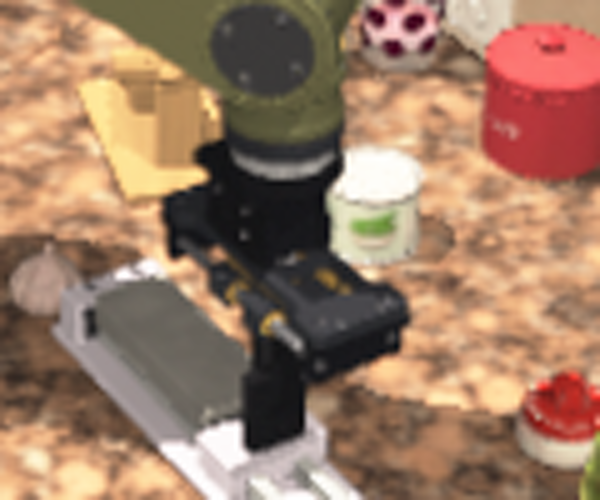

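View pics/top14.png

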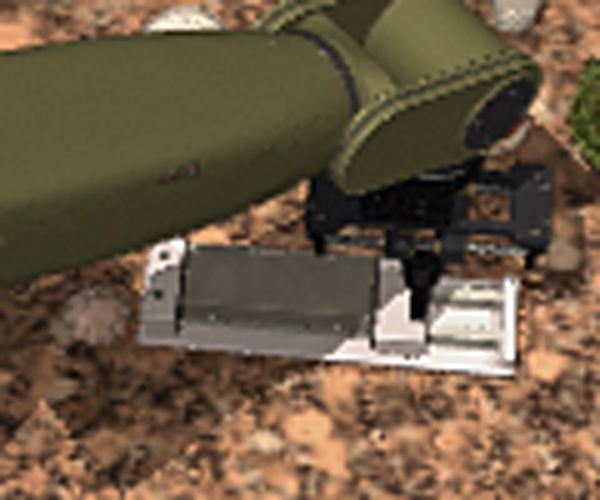

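```bash
python3 -m handwheel '[{"offset":[0,0,0],"yaw":0},{"offset":[0,0,0],"yaw":0},{"offset":[0,0,0],"yaw":0},{"offset":[0,0,0],"yaw":0},{"offset":[0,0,0],"yaw":0}]' 1
python3 st.py
```

```text
t: 29.15
eef_pos: [0.4731, -0.226, 0.0737]
orientation: [0.0, 0.793, -0.609, -0.0]
ft_force: [-0.5, 0.1, 0.8]
width: 0.0587
t 29.15 tcp [ 0.4731 -0.226   0.0737] toolx deg -75.08 F [-0.5  0.1  0.8] w 0.0587 q [-0.55 -0.02  2.05  0.    1.11  0.76]
```

```bash
python3 -m handwheel '[{"offset":[0,0,0],"yaw":0},{"offset":[2,0,0],"yaw":0},{"offset":[2,0,0],"yaw":0},{"offset":[0,0,-10],"yaw":0},{"offset":[0,0,-25],"yaw":0},{"offset":[0,0,-30],"yaw":0},{"offset":[0,0,-15],"yaw":0},{"offset":[0,0,0],"yaw":0}]'
python3 -m handwheel '[{"offset":[-25,25,0],"yaw":0},{"offset":[-40,35,0],"yaw":0},{"offset":[-50,35,0],"yaw":0},{"offset":[-50,35,0],"yaw":0},{"offset":[-40,25,0],"yaw":0},{"offset":[0,0,0],"yaw":0},{"offset":[0,0,0],"yaw":0}]'
python3 st.py;python3 shot.py 15; python3 rel.py 15
python3 - <<'E'
from h import *
from plant import robot
for n in("side","top"):
    c=robot.capture(n); cv2.imwrite(f"pics/{n}15f.png",c["image"][:,:,::-1])
    for th in["whetstone","fixed_face","sliding_jaw","tab_top","garlic","bean_tin","mug","spice_jar","butter_block","kitchen_timer"]:
        for d in robot.landmark_of(th,c)[:1]: print(n,th,round(d["p"],2),d["location"])
E
```

```text
t: 30.15
eef_pos: [0.475, -0.2307, 0.1553]
orientation: [-0.0, 0.793, -0.61, 0.002]
ft_force: [-0.4, -0.9, -0.1]
width: 0.0954
t: 31.02
eef_pos: [0.2718, -0.0719, 0.1531]
orientation: [0.0, 0.793, -0.609, -0.0]
ft_force: [0.2, -0.0, 0.2]
width: 0.0952
t 31.02 tcp [ 0.2718 -0.0719  0.1531] toolx deg -75.11 F [ 0.2 -0.   0.2] w 0.0952 q [-0.45 -0.83  2.47 -0.    1.5   0.86]
side [(0.74, 558)]
top [(0.63, 444)]
side -1 [ 0.4392 -0.1196 -1.3294] holder x,y mm [52.2  2.4] dyaw 0.16 0.241
side 0 [ 0.4392 -0.1198 -1.3499] holder x,y mm [51.9  2.5] dyaw -1.02 0.226
side 1 [ 0.4399 -0.1208 -1.3724] holder x,y mm [50.8  2. ] dyaw -2.3 0.209
top -1 [ 0.4495 -0.1309 -1.3098] holder x,y mm [37.8 -1.4] dyaw -0.05 0.39
top 0 [ 0.4494 -0.1314 -1.3312] holder x,y mm [37.3 -1.2] dyaw -1.27 0.388
top 1 [ 0.4491 -0.1316 -1.3311] holder x,y mm [37.1 -0.9] dyaw -1.27 0.387
side whetstone 0.75 [0.4477, -0.1271, 0.0446]
side fixed_face 0.28 [0.576, 0.4342, 0.0004]
side sliding_jaw 0.81 [0.464, -0.199, -0.0001]
side tab_top 0.72 [0.4755, -0.2367, 0.1024]
side garlic 0.7 [0.3879, 0.001, 0.0014]
side bean_tin 0.95 [0.6385, 0.0224, -0.0044]
side mug 0.68 [0.5756, 0.4319, -0.0021]
side spice_jar 0.64 [0.4616, -0.4814, 0.0011]
side butter_block 0.75 [0.4616, -0.4816, 0.0014]
side kitchen_timer 0.73 [0.6755, -0.2347, -0.003]
top whetstone 0.79 [0.4425, -0.1305, 0.0452]
top fixed_face 0.76 [0.4242, -0.0563, 0.0335]
top sliding_jaw 0.68 [0.4641, -0.2019, 0.0018]
top tab_top 0.74 [0.6815, 0.2713, 0.0011]
top garlic 0.15 [0.5281, 0.1932, -0.0007]
top bean_tin 0.71 [0.6391, 0.0235, -0.0011]
top mug 0.56 [0.5769, 0.4345, -0.0012]
top spice_jar 0.48 [0.6811, 0.2719, 0.0019]
top butter_block 0.76 [0.4636, -0.4836, -0.0021]
top kitchen_timer 0.63 [0.6805, -0.2436, -0.0009]
```

View pics/side15.png

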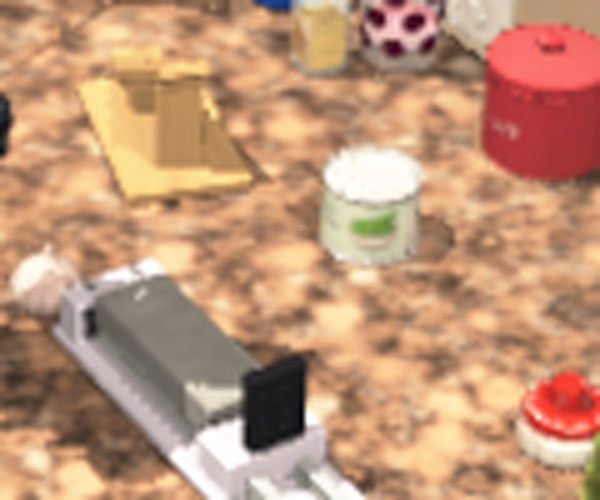

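View pics/top15.png

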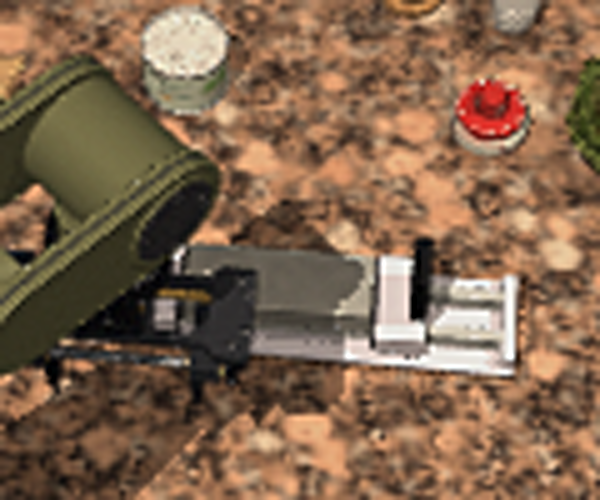

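```bash
python3 -m handwheel '[{"offset":[-30,0,0],"yaw":0},{"offset":[-45,0,0],"yaw":0},{"offset":[-45,0,0],"yaw":0},{"offset":[-30,0,0],"yaw":0},{"offset":[0,0,0],"yaw":0},{"offset":[0,0,0],"yaw":0}]'
python3 shot.py 16; python3 rel.py 16; python3 st.py
python3 - <<'E'
from h import *
import pickle
V=pickle.load(open("v_16.pkl","rb"))
ims=[]
for (c,g),h,o in zip(V,[(.4539,-.1697,np.radians(103.67)),(.4579,-.1677,np.radians(105.0))],((225,235),(255,250))):
    f=6; a=cv2.resize(c["image"][o[1]:o[1]+75,o[0]:o[0]+100,::-1],None,fx=f,fy=f,interpolation=cv2.INTER_CUBIC)
    u=np.array([np.cos(h[2]),np.sin(h[2])])
    for col,(B) in (((0,0,255),pose(box(.15,.056,.026),*(h[:2]+.04*u),.043,h[2],0)),):
        q=(proj(B,c)+.5-o)*f
        for i in range(8):
            for j in range(i):
                if bin(i^j).count("1")==1: cv2.line(a,*[tuple(int(v) for v in q[m]) for m in(i,j)],col,1)
    ims.append(a[:,:])
cv2.imwrite("pics/ov16.png",cv2.resize(np.vstack(ims),(400,600)))
E
```

```text
t: 33.08
eef_pos: [0.2333, 0.0727, 0.1537]
orientation: [0.0, 0.793, -0.61, 0.0]
ft_force: [0.1, -0.8, 0.0]
width: 0.0952
side [(0.75, 581), (0.32, 448)]
top [(0.97, 545)]
side -1 [ 0.4404 -0.1213 -1.3793] holder x,y mm [50.2  1.6] dyaw -2.7 0.208
side 0 [ 0.4407 -0.1218 -1.3765] holder x,y mm [49.7  1.5] dyaw -2.54 0.193
side 1 [ 0.4407 -0.1218 -1.3853] holder x,y mm [49.6  1.5] dyaw -3.04 0.175
top -1 [ 0.4469 -0.1285 -1.2892] holder x,y mm [40.7  0.5] dyaw 1.13 0.109
top 0 [ 0.4474 -0.1283 -1.2837] holder x,y mm [40.7 -0. ] dyaw 1.45 0.11
top 1 [ 0.4476 -0.1287 -1.277 ] holder x,y mm [40.3 -0.2] dyaw 1.84 0.112
t 33.27 tcp [0.2334 0.0723 0.1536] toolx deg -75.27 F [-0.2  0.2 -0. ] w 0.0951 q [ 0.08 -0.98  2.53 -0.    1.59  1.39]
```

View pics/ov16.png

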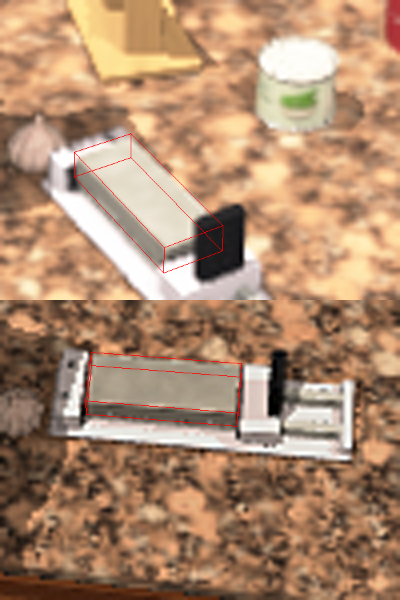

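View pics/top16.png

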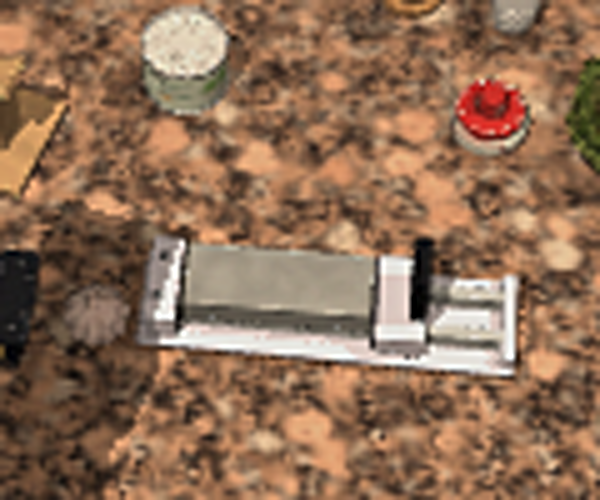

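```bash
python3 -c "
from plant import robot
print(robot.hand_in()); print(robot.state()['t'])"
```

```text
the job is handed in; nothing more can be done
None
the job is handed in; nothing more can be done
```

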